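# Load the wet inking blocks into the drying cabinet

## Robot

A 7-joint arm with a two-finger parallel gripper is mounted at the origin on a cart in front of the work surface, level with it; the furniture and walls round the work are solid. World frame = base frame: x ahead of the robot, y to its left, z up, the work surface at z = 0. Lengths are in m, angles in rad, forces in N, time in s.
With the tool pointing down it reaches from about 0.4 to 0.875 m from the base axis. Payload 19.3 kg.
Tool frame: the origin (TCP) lies on the centre line of the jaws, within the pads' length; the fingertips stand 14 mm ahead of it and the grasp point (between the pads) lies 5 mm behind it; y points along the fingers, x is the direction in which the jaws open and shut, and the axes are right-handed (so a half turn about y gives the same grasp; the last joint's range is limited). The gripper opens to 85 mm and grips with 20 to 120 N. Pads are 22 mm wide; open, the fingers measure 114 mm over their backs; the gripper's body (76 mm by 85 mm) begins 54 mm behind the grasp point. The pads swing forward as they close: fully open they stand 13 mm farther back than shut.
Start: joints at [1.265, 0.521, -0.036, 1.599, 0.021, 1.021, -0.113], TCP at [0.146, -0.608, 0.245] pointing down, gripper open.
Joint ranges: [-2.91, 2.91], [-0.3, 2.13], [-1.5, 1.42], [0.17, 2.43], [-1.26, 4.41], [0.16, 1.93], [-2.52, 2.52]. Speed limits (rad/s): [1.89, 1.89, 2.39, 2.39, 3.01, 3.01, 3.01].

## Interface

Orientations are given as [roll, pitch, yaw] about the fixed x, y, z axes, in that order (R = Rz(yaw) Ry(pitch) Rx(roll)).
In Python, from workcell import monitor, grab_frame, workorder gives the robot as it stands.
- The arm moves only by the tool drive_tool, never from a script. Its argument "steps" is one flat list of numbers, 5 for each row, row after row: the finger opening in mm, from 0 to 85.4, then the shift along the world's x, y, z in mm, then the turn about the world's z in degrees. In form: [fingers, tx, ty, tz, twist, fingers, tx, ty, tz, twist, ...]. A call has exactly 5 rows; each row shifts and turns the commanded pose from where the row before left it; what a row does not reach is not made up. A row lasts 1/12 s, in which the tool goes at most 41.7 mm and 7.16 degrees, less where a joint would pass 70% of its speed; a pose out of reach is approached as far as the arm can. A call is refused whole if a number of a shift passes 41.7 or a number of a turn 7.16, either way. A call with a gripper value outside its range is refused whole. The fingers move at their own pace and stop on an object; "grip_force" is the grip in N (left out, the last holds). Time passes only in rows, so rows that do not move let the fingers close, or fill a call up. It gives the time, the measured TCP pose, the force and the opening at its end, in the units of the state.
- monitor.observe(): the state, without advancing time (a new reading comes with each control period).
- grab_frame(name): name is "side" or "top" or "wrist"; returns a dict with "frame" (384x512x3 uint8, red, green, blue), "vertical_fov" (degrees; the focal length in pixels is half the picture's height over the tangent of half this angle, whatever the lens; pixels are square), "cx", "cy" (the principal point, pixels), "xyz" and "orientation" of the camera in the world. Camera axes: x right, y down, z forward; pixel columns grow to the right and rows downward; lengths in m; the calibration is good to about 2 mm. A picture is of the moment at which its call begins. There is no depth.
- workorder.job_done(): hands the job in, once; it reports no verdict.
The state is a dict: "clock": time; "qpos": joint angles; "qd": joint speeds; "joint_efforts": joint torques, N m; "position": TCP position; "tool_rot": TCP orientation; "force": force on the tool from outside, world axes, zero at the start; "moment": the same for the moment, N m; "grip_width": finger opening in m.
Only numpy, scipy, OpenCV 4.12 (cv2) and the standard library are available. Lean on these libraries where they do the work, as an engineer would, in place of code of your own. Each camera call takes 0.05 s, during which the arm holds its last target. There are 200 camera calls.

## Task

Put the wet wooden inking blocks that lie along the front of the bench, left and right of the drying cabinet, into that cabinet (the block far back by the paint box stays): pull the drop-front door all the way down, crank the handwheel on the roof until the tray has run fully out, and lay every one of these blocks in the tray. Then crank the tray back in until its red pointer stands at the green marker on the scale, and push the door up until it is fully shut, keeping the door fully down whenever the tray is out and leaving the other things on the bench where they are.

Things in the scene. Friction and masses are not known exactly. Their poses are not given: they have to be found in the camera images.
- cabinet: grey drying cabinet fixed to the bench, 160 mm deep (its x), 300 mm wide (its y), roof top 155 mm above the bench; origin at the centre of its underside; its x axis points from its front to its back, z up. The front (open behind the door) is at its x = -80 mm
- door (a joint): white drop-front door of the cabinet, hinged along its lower edge: 0 rad = upright and shut, 1.57 rad = lying level toward the robot (fully down, its end stop). Stiff hinge: it stays roughly where it is left; 3 to 6 N at the handle bar moves it. It may start a little ajar. Panel 286 mm wide, 10 mm thick, top edge 105 mm from the hinge line; when fully down the panel's upper face is 55 mm above the bench
- door_handle (a point): middle of the door's round dark handle bar, 12 mm thick, 110 mm long, parallel to the hinge, standing 45 mm clear beyond the door's top edge on two round stems at its ends (so it stands 45 mm above the roof when the door is shut); the bar is 150 mm from the hinge line
- door_hinge (a point): point on the door's hinge line in line with the middle of the handle bar, 50 mm above the bench; the hinge line runs along the cabinet's y axis
- tray (a joint): aluminium tray in the cabinet, driven by the handwheel: 0 m = fully in, 0.148 m = fully out (end stop), the tray then standing just clear of the cabinet's front over the lowered door. It moves along the cabinet's -x; pushed directly it holds against about 15 N. From about 0.03 m on it would run into a shut door
- tray_floor (a point): centre of the upper face of the tray's floor, 64 mm above the bench; moves with the tray. Inside the tray is 105 mm (cabinet x) by 256 mm (cabinet y), its walls 21 mm high and 5 mm thick
- handwheel (a joint): black handwheel, 92 mm across, on the cabinet's roof with upright axis: angle in rad, 0 with the tray fully in, growing clockwise seen from above; clockwise runs the tray out, 60 mm a full turn (about 2.5 turns in all). It takes about 5 N at the knob and stays where it is left
- wheel_centre (a point): point on the handwheel's axis, 203 mm above the bench (the height of knob_grip)
- knob_grip (a point): point on the axis of the wheel's upright red crank knob, 35 mm from the wheel's axis: a round knob 20 mm thick, 38 mm tall, that spins freely on its pin; its top is 16 mm above this point, its foot 22 mm below
- pointer (a point): tip of the tray's red pointer, on the scale strip along the left (+y) edge of the cabinet's roof; moves with the tray, fully seen from above. Along the cabinet's x axis it is to stand level with the marker
- marker: green clip beside the scale strip on the cabinet's roof, fixed; its origin lies at its middle along the cabinet's x axis, on the roof. It asks for a tray position between 10 and 30 mm from fully in, different every time
- block_1: plain brown wooden inking block, 45 x 75 x 30 mm (its x, y, z), 0.1 kg, lying flat; origin at the centre of its underside. Only some of the four blocks are there. A similar block that is fixed scenery lies at the far back left by the paint box and is not one of them
- block_2: same as block_1
- block_3: same as block_1
- block_4: same as block_1
- tape_roll: bystander: roll of tape lying flat, 100 mm across, 25 mm tall, origin at the centre of its underside
- timer: bystander: round white kitchen timer with a red knob, 62 mm across, 38 mm tall, origin at the centre of its underside
Things that resemble listed ones, but are neither listed nor needed, are in the scene too. What is shaped like the block_4 but pink or turquoise is not meant.

How it is judged:
On the way, in this order (a step that is already met when the one before it is completed fails the run):
1. the door is pulled all the way down (value of joint door above 1.45 rad), for 0.2 s.
2. the tray is cranked fully out (value of joint tray above 0.138 m), for 0.2 s.
3. every block lies released in the tray, which is still out (((x of block_1 in the frame of tray_floor between -0.04 and 0.04 m and y of block_1 in the frame of tray_floor between -0.116 and 0.116 m and z of block_1 in the frame of tray_floor between -0.006 and 0.036 m and (angle between block_1's own z axis and vertical below 0.15 rad or angle between block_1's own z axis and vertical above 2.99 rad)) or (x of block_1 in the frame of tray_floor between -0.054 and 0.054 m and y of block_1 in the frame of tray_floor between -0.13 and 0.13 m and z of block_1 in the frame of tray_floor between -0.006 and 0.045 m and angle between block_1's own z axis and vertical between 1.42 and 1.72 rad)) and ((x of block_2 in the frame of tray_floor between -0.04 and 0.04 m and y of block_2 in the frame of tray_floor between -0.116 and 0.116 m and z of block_2 in the frame of tray_floor between -0.006 and 0.036 m and (angle between block_2's own z axis and vertical below 0.15 rad or angle between block_2's own z axis and vertical above 2.99 rad)) or (x of block_2 in the frame of tray_floor between -0.054 and 0.054 m and y of block_2 in the frame of tray_floor between -0.13 and 0.13 m and z of block_2 in the frame of tray_floor between -0.006 and 0.045 m and angle between block_2's own z axis and vertical between 1.42 and 1.72 rad)) and ((x of block_3 in the frame of tray_floor between -0.04 and 0.04 m and y of block_3 in the frame of tray_floor between -0.116 and 0.116 m and z of block_3 in the frame of tray_floor between -0.006 and 0.036 m and (angle between block_3's own z axis and vertical below 0.15 rad or angle between block_3's own z axis and vertical above 2.99 rad)) or (x of block_3 in the frame of tray_floor between -0.054 and 0.054 m and y of block_3 in the frame of tray_floor between -0.13 and 0.13 m and z of block_3 in the frame of tray_floor between -0.006 and 0.045 m and angle between block_3's own z axis and vertical between 1.42 and 1.72 rad)) and ((x of block_4 in the frame of tray_floor between -0.04 and 0.04 m and y of block_4 in the frame of tray_floor between -0.116 and 0.116 m and z of block_4 in the frame of tray_floor between -0.006 and 0.036 m and (angle between block_4's own z axis and vertical below 0.15 rad or angle between block_4's own z axis and vertical above 2.99 rad)) or (x of block_4 in the frame of tray_floor between -0.054 and 0.054 m and y of block_4 in the frame of tray_floor between -0.13 and 0.13 m and z of block_4 in the frame of tray_floor between -0.006 and 0.045 m and angle between block_4's own z axis and vertical between 1.42 and 1.72 rad)) and contact force between each of block_1, block_2, block_3, block_4 and the fingers below 0.05 N and value of joint tray above 0.11 m), for 0.3 s.
4. the tray is cranked in to the marker with the blocks in it, the door still down (((x of block_1 in the frame of tray_floor between -0.04 and 0.04 m and y of block_1 in the frame of tray_floor between -0.116 and 0.116 m and z of block_1 in the frame of tray_floor between -0.006 and 0.036 m and (angle between block_1's own z axis and vertical below 0.15 rad or angle between block_1's own z axis and vertical above 2.99 rad)) or (x of block_1 in the frame of tray_floor between -0.054 and 0.054 m and y of block_1 in the frame of tray_floor between -0.13 and 0.13 m and z of block_1 in the frame of tray_floor between -0.006 and 0.045 m and angle between block_1's own z axis and vertical between 1.42 and 1.72 rad)) and ((x of block_2 in the frame of tray_floor between -0.04 and 0.04 m and y of block_2 in the frame of tray_floor between -0.116 and 0.116 m and z of block_2 in the frame of tray_floor between -0.006 and 0.036 m and (angle between block_2's own z axis and vertical below 0.15 rad or angle between block_2's own z axis and vertical above 2.99 rad)) or (x of block_2 in the frame of tray_floor between -0.054 and 0.054 m and y of block_2 in the frame of tray_floor between -0.13 and 0.13 m and z of block_2 in the frame of tray_floor between -0.006 and 0.045 m and angle between block_2's own z axis and vertical between 1.42 and 1.72 rad)) and ((x of block_3 in the frame of tray_floor between -0.04 and 0.04 m and y of block_3 in the frame of tray_floor between -0.116 and 0.116 m and z of block_3 in the frame of tray_floor between -0.006 and 0.036 m and (angle between block_3's own z axis and vertical below 0.15 rad or angle between block_3's own z axis and vertical above 2.99 rad)) or (x of block_3 in the frame of tray_floor between -0.054 and 0.054 m and y of block_3 in the frame of tray_floor between -0.13 and 0.13 m and z of block_3 in the frame of tray_floor between -0.006 and 0.045 m and angle between block_3's own z axis and vertical between 1.42 and 1.72 rad)) and ((x of block_4 in the frame of tray_floor between -0.04 and 0.04 m and y of block_4 in the frame of tray_floor between -0.116 and 0.116 m and z of block_4 in the frame of tray_floor between -0.006 and 0.036 m and (angle between block_4's own z axis and vertical below 0.15 rad or angle between block_4's own z axis and vertical above 2.99 rad)) or (x of block_4 in the frame of tray_floor between -0.054 and 0.054 m and y of block_4 in the frame of tray_floor between -0.13 and 0.13 m and z of block_4 in the frame of tray_floor between -0.006 and 0.045 m and angle between block_4's own z axis and vertical between 1.42 and 1.72 rad)) and x of pointer in the frame of marker between -0.005 and 0.005 m and value of joint door above 1.3 rad), for 0.3 s.
At the end, for the whole second after the job is handed in: Every block present lies released and still inside the tray walls (on any of its faces, not propped on a wall), the tray pointer is within 5 mm of the marker along the cabinet's x axis and still, and the door is shut to within 0.06 rad (((x of block_1 in the frame of tray_floor between -0.04 and 0.04 m and y of block_1 in the frame of tray_floor between -0.116 and 0.116 m and z of block_1 in the frame of tray_floor between -0.006 and 0.036 m and (angle between block_1's own z axis and vertical below 0.15 rad or angle between block_1's own z axis and vertical above 2.99 rad)) or (x of block_1 in the frame of tray_floor between -0.054 and 0.054 m and y of block_1 in the frame of tray_floor between -0.13 and 0.13 m and z of block_1 in the frame of tray_floor between -0.006 and 0.045 m and angle between block_1's own z axis and vertical between 1.42 and 1.72 rad)) and ((x of block_2 in the frame of tray_floor between -0.04 and 0.04 m and y of block_2 in the frame of tray_floor between -0.116 and 0.116 m and z of block_2 in the frame of tray_floor between -0.006 and 0.036 m and (angle between block_2's own z axis and vertical below 0.15 rad or angle between block_2's own z axis and vertical above 2.99 rad)) or (x of block_2 in the frame of tray_floor between -0.054 and 0.054 m and y of block_2 in the frame of tray_floor between -0.13 and 0.13 m and z of block_2 in the frame of tray_floor between -0.006 and 0.045 m and angle between block_2's own z axis and vertical between 1.42 and 1.72 rad)) and ((x of block_3 in the frame of tray_floor between -0.04 and 0.04 m and y of block_3 in the frame of tray_floor between -0.116 and 0.116 m and z of block_3 in the frame of tray_floor between -0.006 and 0.036 m and (angle between block_3's own z axis and vertical below 0.15 rad or angle between block_3's own z axis and vertical above 2.99 rad)) or (x of block_3 in the frame of tray_floor between -0.054 and 0.054 m and y of block_3 in the frame of tray_floor between -0.13 and 0.13 m and z of block_3 in the frame of tray_floor between -0.006 and 0.045 m and angle between block_3's own z axis and vertical between 1.42 and 1.72 rad)) and ((x of block_4 in the frame of tray_floor between -0.04 and 0.04 m and y of block_4 in the frame of tray_floor between -0.116 and 0.116 m and z of block_4 in the frame of tray_floor between -0.006 and 0.036 m and (angle between block_4's own z axis and vertical below 0.15 rad or angle between block_4's own z axis and vertical above 2.99 rad)) or (x of block_4 in the frame of tray_floor between -0.054 and 0.054 m and y of block_4 in the frame of tray_floor between -0.13 and 0.13 m and z of block_4 in the frame of tray_floor between -0.006 and 0.045 m and angle between block_4's own z axis and vertical between 1.42 and 1.72 rad)) and x of pointer in the frame of marker between -0.005 and 0.005 m and contact force between each of block_1, block_2, block_3, block_4 and the fingers below 0.05 N and linear speed of each of block_1, block_2, block_3, block_4 below 0.02 m/s and value of joint door below 0.06 rad and velocity of joint tray between -0.003 and 0.003 m/s); the robot touches nothing.
It fails at once if the tray is out of the cabinet while the door is not down (they would collide) (value of joint tray above 0.05 m and value of joint door below 1.25 rad).
It fails at once if a bystander is moved more than 40 mm (distance of any of tape_roll, timer from where it was at the start of the episode above 0.04 m).
Of block_1, block_2, block_3, block_4 only 2 to 3 are there at a start; the rules pass over those that are not, and their reading is None.
At some moment in a run one of block_1, block_2, block_3, block_4 may be knocked a few centimetres aside while the robot is not near it.
Once in a run the grip may slacken for a moment while it holds something.
It also fails if it takes over 210 s, if anything falls off the work surface, if the arm or the gripper's body presses on something with over 40 N, if the wrist force passes 120 N, or if a joint passes its speed limit or range.

## Working session

There is one attempt and no reset: what is moved stays moved. The work goes in short steps, Python scripts to look and compute and a tool call to move; the robot and the scene stay as the last step left them, time stands still between calls to the robot, and variables do not carry over. Pictures are saved under pics/ and viewed, about 12 in all and at most 16, crops included, and the job is handed in when it is done.

Besides the shell and the picture viewer there is one more tool, called after "Request:" as a command line: name --argument value ..., lists and objects as JSON in quotes. drive_tool: Moves the arm, as the interface text tells. Its arguments: {"type":"object","properties":{"steps":{"type":"array"},"grip_force":{"type":"number"}},"required":["steps"]}

```bash
ls; mkdir -p pics; cat > h.py <<'E'
import numpy as np, cv2
from scipy.spatial.transform import Rotation as R
from workcell import monitor, grab_frame, workorder
def cam(n):
    d=grab_frame(n); return d
def geom(d):
    f=192/np.tan(np.radians(d['vertical_fov'])/2)
    o=np.array(d['orientation'])
    M=R.from_euler('xyz',o).as_matrix() if o.size==3 else (o if o.shape==(3,3) else R.from_quat(o).as_matrix())
    return f,M,np.array(d['xyz'])
def ray(d,u,v,z):
    f,M,c=geom(d); r=M@np.array([(u-d['cx'])/f,(v-d['cy'])/f,1]); return c+r*(z-c[2])/r[2]
def proj(d,p):
    f,M,c=geom(d); q=M.T@(np.array(p)-c); return d['cx']+f*q[0]/q[2], d['cy']+f*q[1]/q[2]
def save(d,n,crop=None,s=1):
    im=d['frame'][:,:,::-1]
    if crop: x0,y0,x1,y1=crop; im=im[y0:y1,x0:x1]
    cv2.imwrite('pics/'+n,cv2.resize(im,None,fx=s,fy=s,interpolation=cv2.INTER_CUBIC))
E
python3 - <<'E'
from h import *
print(monitor.observe())
for n in ['top','side']:
    d=cam(n); save(d,n+'0.png',s=1.5)
    print(n,{k:d[k] for k in d if k!='frame'})
    np.save(n+'0.npy',d['frame'])
E
```

```text
pics
{'clock': 0.0, 'qpos': array([ 1.26477965,  0.52200548, -0.0363792 ,  1.59999256,  0.02122961,
        1.02110647, -0.1128286 ]), 'qd': array([ 0.00023049,  0.00103086, -0.00042443, -0.00089376, -0.00086525,
        0.00061287,  0.00070341]), 'joint_efforts': array([-5.01282066e-04, -9.27102900e+01,  1.97907574e+00, -3.69926798e+01,
        1.77577062e-02,  8.18684144e-03,  2.19014890e-05]), 'position': array([ 0.14593565, -0.60739624,  0.244736  ]), 'tool_rot': array([-1.57087623e+00,  1.12294872e-03, -1.33495815e+00]), 'force': array([-0.2489503 ,  0.52432291,  0.75050533]), 'moment': array([ 0.00957787, -0.00618893, -0.03203977]), 'grip_width': 0.08550186429657854}
top {'vertical_fov': 43.62176150367368, 'cx': 249.16274362851794, 'cy': 193.94644197609082, 'xyz': array([-0.44250328, -0.13365708,  1.82122089]), 'orientation': array([-2.55453657e+00,  2.04814970e-03, -1.49418709e+00])}
side {'vertical_fov': 55.16316003460827, 'cx': 257.63978851292785, 'cy': 190.12377733420865, 'xyz': array([ 0.14485954, -0.28775276,  1.20931184]), 'orientation': array([-2.66548969, -0.00969851, -1.13150824])}
```

View pics/top0.png

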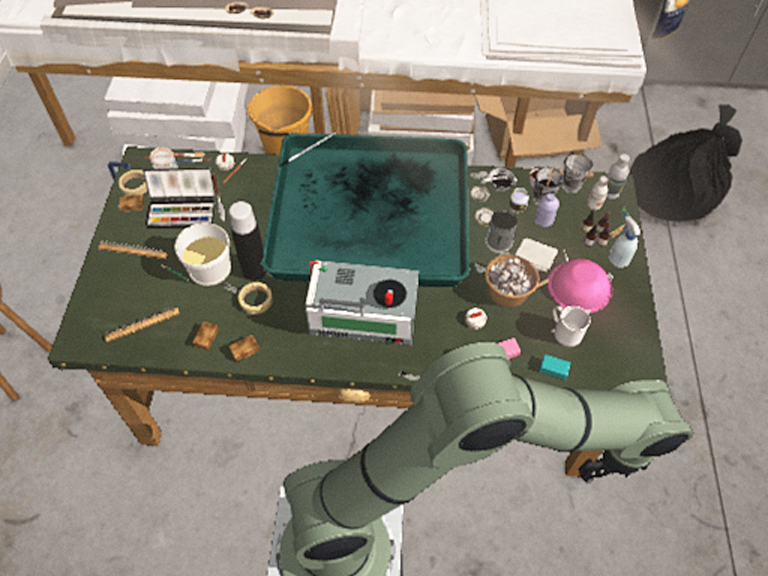

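View pics/side0.png

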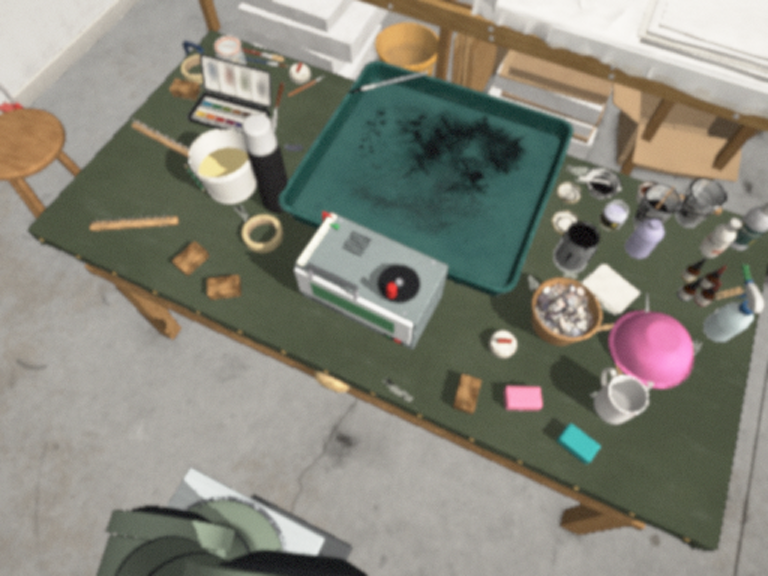

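Top view shows cabinet near (362,300), two brown blocks left at (206,333),(243,347), and the far-back one by the paint box (130,200), which stays. The side view shows a third brown block on the right at (467,393). Pink (523,398) and turquoise (580,442) are look-alikes and not meant. The tape roll candidates are (255,297) top and the one at the far back. The timer is at (475,317). I'll enlarge the crop and mask it.

```bash
python3 - <<'E'
from h import *
d=cam('side'); save(d,'side1.png',(105,135,345,285),3.3)
hsv=cv2.cvtColor(d['frame'],cv2.COLOR_RGB2HSV)
m=cv2.inRange(hsv,(5,90,60),(20,255,220))
m=cv2.morphologyEx(m,cv2.MORPH_CLOSE,np.ones((3,3)))
cs,_=cv2.findContours(m,cv2.RETR_EXTERNAL,cv2.CHAIN_APPROX_NONE)
for c in cs:
    a=cv2.contourArea(c)
    if 80<a<900:
        (u,v),_,_=cv2.minAreaRect(c); P=np.array([ray(d,p[0][0],p[0][1],0.03)[:2]*1000 for p in c],np.float32)
        print(a,(round(u),round(v)),cv2.minAreaRect(P), ray(d,u,v,.03).round(3))
red=cv2.inRange(hsv,(0,150,120),(5,255,255))|cv2.inRange(hsv,(172,150,120),(180,255,255))
n,_,st,ce=cv2.connectedComponentsWithStats(red)
for s,c in zip(st[1:],ce[1:]): print('red',s,c)
g=cv2.inRange(hsv,(45,120,90),(80,255,255))
n,_,st,ce=cv2.connectedComponentsWithStats(g)
for s,c in zip(st[1:],ce[1:]):
    if s[4]>2: print('green',s,c)
E
```

```text
326.0 (311, 262) ((535.7977905273438, -310.8190612792969), (82.40532684326172, 50.2459716796875), 6.394075393676758) [ 0.535 -0.311  0.03 ]
521.0 (376, 206) ((822.6477661132812, -442.81280517578125), (167.8133087158203, 174.5532989501953), 44.0518798828125) [ 0.822 -0.447  0.03 ]
306.5 (149, 191) ((528.8576049804688, 313.4251403808594), (61.055458068847656, 81.94392395019531), 33.52486038208008) [0.529 0.313 0.03 ]
296.5 (127, 172) ((562.23095703125, 429.4571533203125), (67.50523376464844, 79.08456420898438), 75.85711669921875) [0.561 0.429 0.03 ]
248.0 (89, 149) ((584.0039672851562, 617.5389404296875), (26.354568481445312, 221.29306030273438), 31.28192138671875) [0.584 0.618 0.03 ]
82.5 (106, 93) ((841.4390258789062, 724.6026000976562), (200.17259216308594, 16.989490509033203), 84.46546173095703) [0.841 0.723 0.03 ]
196.0 (123, 59) ((1035.42626953125, 773.1573486328125), (73.54590606689453, 89.29545593261719), 14.944616317749023) [1.035 0.775 0.03 ]
125.0 (140, 10) ((1341.0843505859375, 888.7554321289062), (156.7928466796875, 35.05984115600586), 42.8690299987793) [1.341 0.888 0.03 ]
red [ 9 70  5  2  8] [11.    70.625]
red [216 142   2   3   5] [216.4 142.8]
red [258 188   7  11  60] [261.         193.11666667]
```

View pics/side1.png

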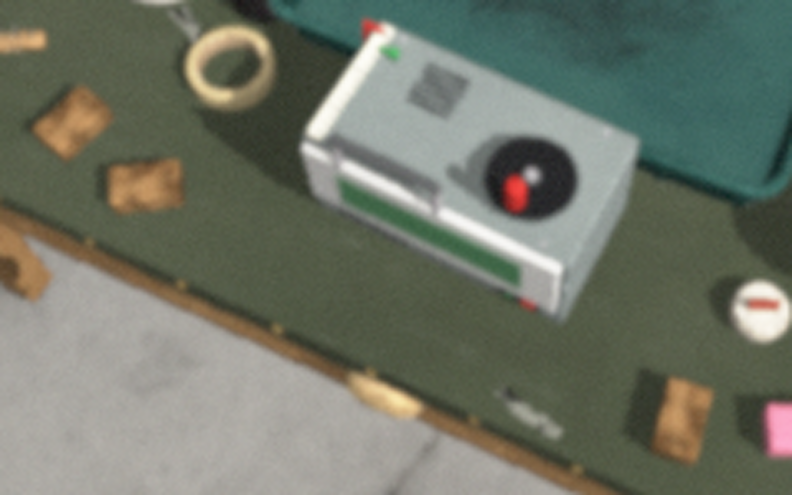

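The crop shows the cabinet with its roof corners at about (385,25), (638,140), (565,265) and (303,145). The handle bar runs (335,145)–(438,197), the wheel is at (531,175) with the red knob at (516,193), the pointer at (370,28) and the green clip at (390,52). The three brown blocks at the front are confirmed.

```bash
python3 - <<'E'
from h import *
d=cam('side'); t=cam('top')
c=lambda x,y:(105+x/3.3,135+y/3.3)
for n,x,y,z in [('BL',385,25,.155),('BR',638,140,.155),('FR',565,265,.155),('FL',303,145,.155),('FRb',560,320,0),('h1',335,145,.2),('h2',438,197,.2),('wc',531,175,.187),('knobtop',516,180,.219),('ptr',370,28,.16),('clip',390,52,.16),('tape',230,65,.025),('timer',760,310,.035)]:
    u,v=c(x,y); print(n,ray(d,u,v,z).round(3))
hsv=cv2.cvtColor(t['frame'],cv2.COLOR_RGB2HSV)
red=cv2.inRange(hsv,(0,150,120),(6,255,255))|cv2.inRange(hsv,(172,150,120),(180,255,255))
n,_,st,ce=cv2.connectedComponentsWithStats(red)
for s,q in zip(st[1:],ce[1:]):
  if s[4]>6: print('red',s,q,ray(t,q[0],q[1],.2).round(3),ray(t,s[0]+s[2]/2,s[1]+1,.219).round(3))
save(t,'top1.png',(100,130,380,260),2.85)
E
```

```text
BL [0.755 0.125 0.155]
BR [ 0.741 -0.167  0.155]
FR [ 0.586 -0.156  0.155]
FL [0.593 0.131 0.155]
FRb [ 0.591 -0.157  0.   ]
h1 [0.587 0.086 0.2  ]
h2 [ 0.58  -0.027  0.2  ]
wc [ 0.644 -0.093  0.187]
knobtop [ 0.618 -0.089  0.219]
ptr [0.742 0.135 0.16 ]
clip [0.725 0.103 0.16 ]
tape [0.704 0.311 0.025]
timer [ 0.677 -0.344  0.035]
red [114 145   5   2  10] [116.  145.5] [0.842 0.55  0.2  ] [0.824 0.539 0.219]
red [207 174   5   6  13] [208.23076923 175.46153846] [0.712 0.129 0.2  ] [0.701 0.121 0.219]
red [257 195   5   8  35] [258.97142857 198.42857143] [ 0.614 -0.089  0.2  ] [ 0.613 -0.091  0.219]
red [314 208   7   3  13] [317.23076923 209.23076923] [ 0.58  -0.323  0.2  ] [ 0.569 -0.322  0.219]
```

View pics/top1.png

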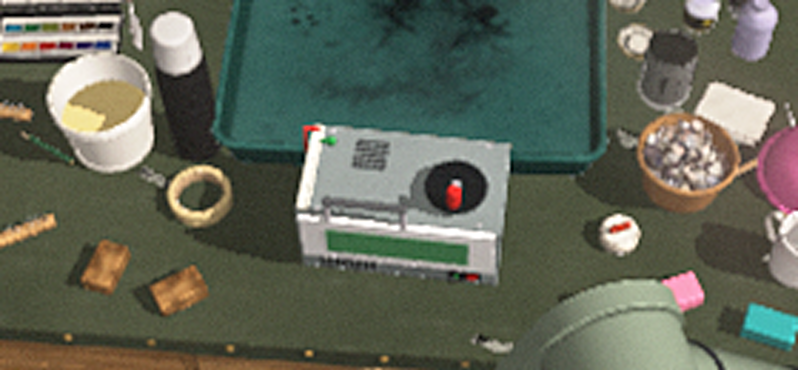

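Request:
drive_tool --steps '[85, 20, 30, 8, 3.7, 85, 20, 30, 8, 3.7, 85, 20, 30, 8, 3.7, 85, 20, 30, 8, 3.7, 85, 20, 30, 8, 3.7]'

```text
clock: 0.67
position: [0.2466, -0.4561, 0.2856]
tool_rot: [-1.571, -0.0, -1.009]
force: [0.8, 0.0, -0.1]
grip_width: 0.0852
```

Request:
drive_tool --steps '[85, 20, 30, 8, 3.7, 85, 20, 30, 8, 3.7, 85, 20, 30, 8, 3.7, 85, 20, 30, 8, 3.7, 85, 20, 30, 8, 3.7]'

```text
clock: 1.08
position: [0.3465, -0.3061, 0.3259]
tool_rot: [-1.571, -0.0, -0.686]
force: [0.0, -1.4, 1.1]
grip_width: 0.0853
```

Request:
drive_tool --steps '[85, 20, 30, 8, 3.7, 85, 20, 30, 8, 3.7, 85, 20, 30, 8, 3.7, 85, 20, 30, 8, 3.7, 85, 20, 30, 8, 3.7]'

```text
clock: 1.5
position: [0.4466, -0.1561, 0.3659]
tool_rot: [-1.571, -0.0, -0.363]
force: [-0.2, -1.1, 0.3]
grip_width: 0.0852
```

Request:
drive_tool --steps '[85, 20, 30, 8, 3.7, 85, 20, 30, 8, 3.7, 85, 20, 30, 8, 3.7, 85, 20, 30, 8, 3.7, 85, 0, 0, 0, 0]'

```text
clock: 1.92
position: [0.5285, -0.0315, 0.3984]
tool_rot: [-1.568, -0.002, -0.097]
force: [-0.1, 1.1, -0.3]
grip_width: 0.0852
```

```bash
python3 - <<'E'
from h import *
w=cam('wrist'); save(w,'w0.png',s=1.5); print({k:w[k] for k in w if k!='frame'})
s=monitor.observe(); print(s['position'],s['tool_rot'],s['force'],s['qpos'])
E
```

```text
{'vertical_fov': 67.29396236757894, 'cx': 257.39659836405565, 'cy': 188.54308225714732, 'xyz': array([0.53400107, 0.03836251, 0.52735622]), 'orientation': array([ 2.86223281e+00, -2.28569842e-03, -9.67570618e-02])}
[ 0.52717594 -0.034426    0.39754971] [-1.56911132e+00 -5.52590636e-04 -1.02196255e-01] [-0.33423689 -1.43453509  1.12300235] [ 0.43074424  0.27956028 -0.60947124  1.61288952  0.16312868  1.30000311
 -0.30631226]
```

View pics/w0.png

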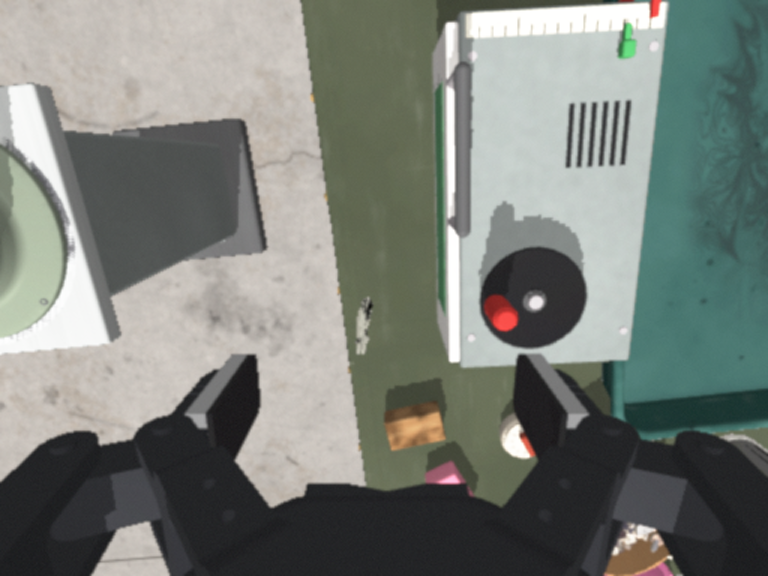

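The wrist view shows the handle bar (462,65)–(462,235), knob cap (504,316), wheel hub (536,301), clip (627,45), pointer (655,8), and the right block (415,426).

```bash
python3 - <<'E'
from h import *
w=cam('wrist')
P=lambda x,y,z: ray(w,x/1.5,y/1.5,z)
for n,x,y,z in [('h1',463,68,.2),('h2',461,233,.2),('hub',536,301,.195),('knob',504,316,.219),('FR',460,366,.155),('BR',630,358,.155),('BL',662,22,.155),('clip',627,42,.16),('ptr',655,10,.16),('blk',415,426,.03),('jaw',388,400,.39)]: print(n,P(x,y,z).round(4))
hsv=cv2.cvtColor(w['frame'],cv2.COLOR_RGB2HSV)
m=cv2.inRange(hsv,(5,90,60),(20,255,255)); m=cv2.morphologyEx(m,cv2.MORPH_OPEN,np.ones((3,3)))
for c in cv2.findContours(m,0,1)[0]:
    if cv2.contourArea(c)>150:
        Q=np.array([ray(w,*p[0],.03)[:2]*1000 for p in c],np.float32); print(cv2.minAreaRect(c)[0],cv2.minAreaRect(Q))
E
```

```text
h1 [0.5921 0.0892 0.2   ]
h2 [ 0.5846 -0.0248  0.2   ]
hub [ 0.6426 -0.0871  0.195 ]
knob [ 0.6105 -0.0878  0.219 ]
FR [ 0.5839 -0.1597  0.155 ]
BR [ 0.7435 -0.1677  0.155 ]
BL [0.7526 0.1131 0.155 ]
clip [0.7242 0.1011 0.16  ]
ptr [0.7439 0.1206 0.16  ]
blk [ 0.5371 -0.3065  0.03  ]
jaw [ 0.5256 -0.0469  0.39  ]
(424.4021301269531, 372.00390625) ((840.4402465820312, -561.7890014648438), (88.09342956542969, 59.21552658081055), 31.962678909301758)
(277.18817138671875, 281.90936279296875) ((538.3004760742188, -302.3681335449219), (76.25701141357422, 61.08347702026367), 7.749894618988037)
```

Request:
drive_tool --steps '[50, 20, 22, 0, 3, 50, 20, 22, 0, 0, 50, 21, 22, -10, 0, 50, 0, 0, -33, 0, 50, 0, 0, -40, 0]' --grip_force 30

```text
clock: 2.43
position: [0.588, 0.0288, 0.3144]
tool_rot: [-1.57, -0.003, -0.056]
force: [1.3, -0.2, -1.3]
grip_width: 0.0498
```

Request:
drive_tool --steps '[50, 0, 0, -40, 0, 50, 0, 0, -40, 0, 50, 0, 0, -40, 0, 50, 0, 0, 0, 0, 50, 0, 0, 0, 0]'

```text
clock: 2.85
position: [0.5862, 0.0273, 0.1939]
tool_rot: [-1.571, 0.003, -0.057]
force: [-0.0, 0.2, 1.8]
grip_width: 0.0502
```

Request:
drive_tool --steps '[10, 0, 0, 0, 0, 8, 0, 0, 0, 0, 5, 0, 0, 0, 0, 5, 0, 0, 0, 0, 5, 0, 0, 0, 0]'

```text
clock: 3.27
position: [0.588, 0.0282, 0.1965]
tool_rot: [-1.571, -0.003, -0.056]
force: [-2.2, -0.6, 12.8]
grip_width: 0.0113
```

```bash
python3 - <<'E'
from h import *
s=monitor.observe(); print(s['position'],s['force'],s['grip_width'])
w=cam('wrist'); save(w,'w1.png')
E
```

```text
[0.58797928 0.02823153 0.19645812] [-2.18243651 -0.55322071 12.82986087] 0.0112532610880076
```

View pics/w1.png

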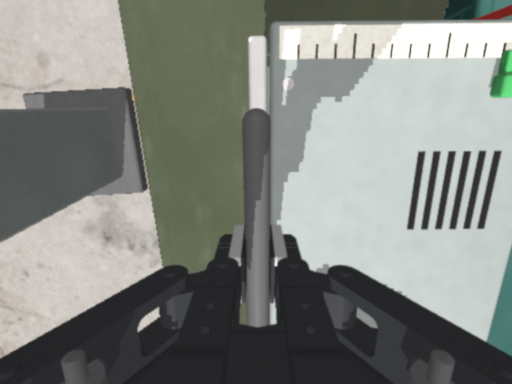

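The bar (col 258) is gripped between the pads, between its stems, at 11.3 mm. Now I pull along the arc.

Request:
drive_tool --steps '[5, -13, 0.6, -0.6, 0, 5, -13, 0.6, -1.7, 0, 5, -12.8, 0.6, -2.8, 0, 5, -12.5, 0.6, -3.9, 0, 5, -12.1, 0.6, -4.9, 0]'

```text
clock: 3.73
position: [0.5241, 0.0312, 0.1818]
tool_rot: [-1.571, -0.003, -0.056]
force: [4.9, -0.1, -4.2]
grip_width: 0.0105
```

Request:
drive_tool --steps '[5, -11.6, 0.6, -6.2, 0, 5, -11, 0.5, -7, 0, 5, -10.4, 0.5, -8, 0, 5, -9.6, 0.5, -9, 0, 5, -8.9, 0.4, -9.5, 0]'

```text
clock: 4.15
position: [0.4728, 0.0338, 0.1417]
tool_rot: [-1.571, -0.003, -0.056]
force: [7.9, -0.3, -4.3]
grip_width: 0.0103
```

Request:
drive_tool --steps '[5, -7.9, 0.4, -10.4, 0, 5, -7.1, 0.3, -11, 0, 5, -6.1, 0.3, -11.6, 0, 5, -5, 0.2, -12.1, 0, 5, -4, 0.2, -12.5, 0]'

```text
clock: 4.57
position: [0.4442, 0.0352, 0.0841]
tool_rot: [-1.57, -0.005, -0.056]
force: [15.3, -4.4, -2.9]
grip_width: 0.0103
```

Request:
drive_tool --steps '[5, -2.7, 0.1, -12.8, 0, 5, -1.7, 0.1, -12.9, 0, 5, -0.6, 0, -13, 0, 5, 0, 0, -3, 0, 5, 0, 0, 0, 0]'

```text
clock: 4.98
position: [0.4407, 0.036, 0.0429]
tool_rot: [-1.57, -0.007, -0.056]
force: [13.8, -0.8, 1.8]
grip_width: 0.011
```

```bash
python3 - <<'E'
from h import *
s=monitor.observe(); print(s['position'],s['force'],s['grip_width'],s['qpos'])
w=cam('wrist'); save(w,'w2.png')
E
```

```text
[0.44069615 0.03596421 0.04286822] [13.8268676  -0.77051815  1.83725781] 0.010952108747117792 [ 0.09486641  0.62789219 -0.40075473  2.19522842  0.60349627  0.41733277
 -0.85173844]
```

View pics/w2.png

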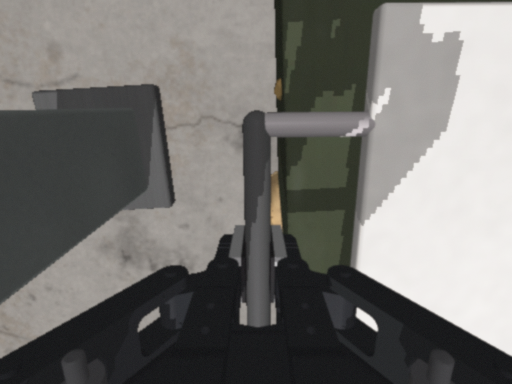

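The bar is down at about 48 mm height, and the stem runs level to the white panel's edge (column 370). I'll nudge it down, release, and rise over the wheel.

Request:
drive_tool --steps '[5, 0, 0, -4, 0, 5, 0, 0, -3, 0, 38, 0, 0, 0, 0, 38, 0, 0, 0, 0, 38, 0, 0, 10, 0]'

```text
clock: 5.45
position: [0.4369, 0.0354, 0.0443]
tool_rot: [-1.571, 0.001, -0.055]
force: [-0.7, -0.0, -1.1]
grip_width: 0.0379
```

Request:
drive_tool --steps '[50, 0, 0, 40, 0, 50, 0, 0, 40, 0, 50, 0, 0, 40, 0, 50, 0, 0, 40, 0, 50, 0, 0, 40, 0]'

```text
clock: 5.87
position: [0.436, 0.0358, 0.2474]
tool_rot: [-1.57, 0.0, -0.055]
force: [0.8, -0.5, 0.3]
grip_width: 0.0504
```

Request:
drive_tool --steps '[50, 20, -15, 30, 0, 50, 30, -25, 10, 0, 50, 30, -25, 0, 0, 50, 30, -25, 0, 0, 50, 30, -20, 0, 0]'

```text
clock: 6.28
position: [0.5777, -0.077, 0.2859]
tool_rot: [-1.571, -0.001, -0.057]
force: [0.0, -0.6, 1.2]
grip_width: 0.0501
```

Request:
drive_tool --steps '[50, 20, -15, 10, 0, 50, 0, 0, 0, 0, 50, 0, 0, 0, 0, 50, 0, 0, 0, 0, 50, 0, 0, 0, 0]'

```text
clock: 6.7
position: [0.5962, -0.0888, 0.2949]
tool_rot: [-1.571, 0.0, -0.055]
force: [0.2, 0.5, -0.4]
grip_width: 0.0495
```

```bash
python3 - <<'E'
from h import *
s=monitor.observe(); print(s['position'],s['tool_rot'])
w=cam('wrist'); save(w,'w3.png',s=1.5)
hsv=cv2.cvtColor(w['frame'],cv2.COLOR_RGB2HSV)
red=cv2.inRange(hsv,(0,150,90),(6,255,255))|cv2.inRange(hsv,(172,150,90),(180,255,255))
n,_,st,ce=cv2.connectedComponentsWithStats(red)
for a,q in zip(st[1:],ce[1:]):
  if a[4]>20: print(a,q,ray(w,*q,.219))
E
```

```text
[ 0.59615801 -0.0888487   0.29490564] [-1.57067393e+00  2.35665076e-04 -5.46143050e-02]
[269 178  26  34 675] [281.26222222 194.76888889] [ 0.61327285 -0.08348194  0.219     ]
```

View pics/w3.png

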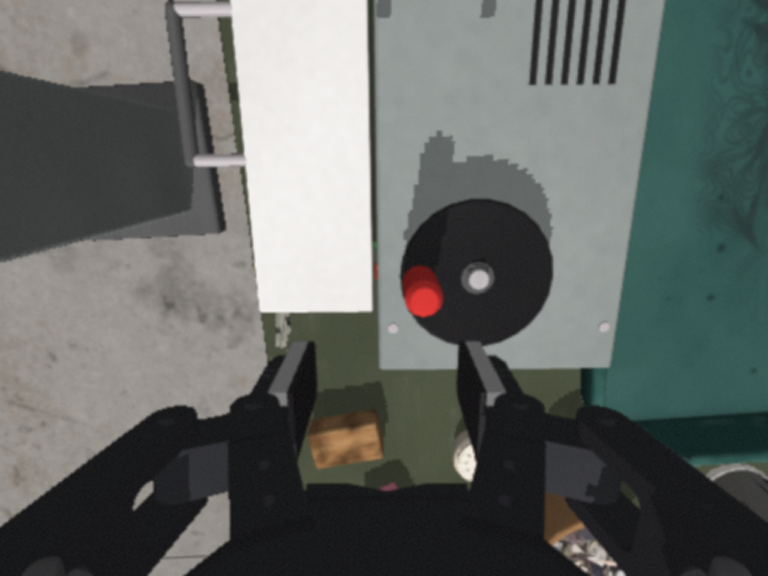

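The door lies level. The knob cap is at (425,300), the disc centre at (477,272), and the hub at (479,279).

```bash
python3 - <<'E'
from h import *
w=cam('wrist')
for x,y,z in [(425,300,.219),(477,272,.178),(479,279,.187),(377,368,.155),(612,368,.155),(346,438,.03)]: print(ray(w,x/1.5,y/1.5,z).round(4))
E
```

```text
[ 0.6148 -0.0878  0.219 ]
[ 0.6489 -0.086   0.178 ]
[ 0.6482 -0.0877  0.187 ]
[ 0.5854 -0.1567  0.155 ]
[ 0.7463 -0.1655  0.155 ]
[ 0.5414 -0.3009  0.03  ]
```

Request:
drive_tool --steps '[34, 9, 0.5, 0, 0, 34, 9, 0.5, -10, 0, 34, 0, 0, -27, 0, 34, 0, 0, -28, 0, 34, 0, 0, -28, 0]'

```text
clock: 7.22
position: [0.6155, -0.0882, 0.1995]
tool_rot: [-1.571, -0.0, -0.055]
force: [1.4, -0.3, -0.6]
grip_width: 0.0343
```

Request:
drive_tool --steps '[34, 0, 0, 0, 0, 15, 0, 0, 0, 0, 15, 0, 0, 0, 0, 15, 0, 0, 0, 0, 15, 0, 0, 0, 0]' --grip_force 30

```text
clock: 7.63
position: [0.6151, -0.0883, 0.2016]
tool_rot: [-1.57, -0.0, -0.055]
force: [2.7, 2.9, -20.2]
grip_width: 0.0194
```

Request:
drive_tool --steps '[15, 2.1, 12, 0, 0, 15, 6.1, 10.5, 0, 0, 15, 9.3, 7.8, 0, 0, 15, 11.4, 4.2, 0, 0, 15, 12.2, 0, 0, 0]'

```text
clock: 8.05
position: [0.6556, -0.055, 0.2016]
tool_rot: [-1.574, 0.002, -0.056]
force: [-7.7, -11.8, -14.9]
grip_width: 0.0188
```

Request:
drive_tool --steps '[15, 11.4, -4.2, 0, 0, 15, 9.3, -7.8, 0, 0, 15, 6.1, -10.5, 0, 0, 15, 2.1, -12, 0, 0, 15, -2.1, -12, 0, 0]'

```text
clock: 8.47
position: [0.6836, -0.0999, 0.2016]
tool_rot: [-1.57, -0.001, -0.055]
force: [-0.6, 6.1, -19.3]
grip_width: 0.0185
```

Request:
drive_tool --steps '[15, -6.1, -10.5, 0, 0, 15, -9.3, -7.8, 0, 0, 15, -11.4, -4.2, 0, 0, 15, -12.2, 0, 0, 0, 15, -11.4, 4.2, 0, 0]'

```text
clock: 8.88
position: [0.6322, -0.1201, 0.2017]
tool_rot: [-1.571, -0.001, -0.057]
force: [8.7, 3.2, -20.9]
grip_width: 0.0189
```

Request:
drive_tool --steps '[15, -9.3, 7.8, 0, 0, 15, -6.1, 10.5, 0, 0, 15, -2.1, 12, 0, 0, 15, 2.1, 12, 0, 0, 15, 6.1, 10.5, 0, 0]'

```text
clock: 9.3
position: [0.6228, -0.0674, 0.2017]
tool_rot: [-1.573, -0.0, -0.057]
force: [6.4, -12.5, -20.8]
grip_width: 0.0187
```

Request:
drive_tool --steps '[15, 9.3, 7.8, 0, 0, 15, 11.4, 4.2, 0, 0, 15, 12.2, 0, 0, 0, 15, 11.4, -4.2, 0, 0, 15, 9.3, -7.8, 0, 0]'

```text
clock: 9.72
position: [0.6763, -0.0664, 0.2015]
tool_rot: [-1.572, 0.002, -0.055]
force: [-11.3, -3.4, -11.7]
grip_width: 0.0185
```

Request:
drive_tool --steps '[15, 6.1, -10.5, 0, 0, 15, 2.1, -12, 0, 0, 15, -2.1, -12, 0, 0, 15, -6.1, -10.5, 0, 0, 15, -9.3, -7.8, 0, 0]'

```text
clock: 10.13
position: [0.6681, -0.1198, 0.2017]
tool_rot: [-1.571, -0.002, -0.056]
force: [3.0, 4.0, -17.2]
grip_width: 0.0192
```

Request:
drive_tool --steps '[15, -11.4, -4.2, 0, 0, 15, -12.2, 0, 0, 0, 15, -11.4, 4.2, 0, 0, 15, -9.3, 7.8, 0, 0, 15, -6.1, 10.5, 0, 0]'

```text
clock: 10.55
position: [0.6168, -0.1017, 0.2017]
tool_rot: [-1.572, -0.002, -0.057]
force: [14.2, 0.3, -23.6]
grip_width: 0.0186
```

Request:
drive_tool --steps '[15, -2.1, 12, 0, 0, 15, 2.1, 12, 0, 0, 15, 6.1, 10.5, 0, 0, 15, 9.3, 7.8, 0, 0, 15, 11.4, 4.2, 0, 0]'

```text
clock: 10.97
position: [0.6434, -0.0552, 0.2016]
tool_rot: [-1.573, 0.001, -0.057]
force: [-2.3, -10.0, -16.4]
grip_width: 0.019
```

Request:
drive_tool --steps '[15, 12.2, 0, 0, 0, 15, 11.4, -4.2, 0, 0, 15, 9.3, -7.8, 0, 0, 15, 6, -10, 0, 0, 15, 0, 0, 0, 0]'

```text
clock: 11.38
position: [0.6831, -0.0785, 0.2016]
tool_rot: [-1.572, 0.0, -0.058]
force: [0.3, -4.6, -12.6]
grip_width: 0.0187
```

Request:
drive_tool --steps '[34, 0, 0, 0, 0, 34, 0, 0, 0, 0, 34, 0, 0, 40, 0, 34, 0, 0, 40, 0, 34, -20, 0, 30, 0]'

```text
clock: 11.8
position: [0.6647, -0.0749, 0.315]
tool_rot: [-1.57, -0.004, -0.055]
force: [1.5, -0.4, 1.4]
grip_width: 0.0342
```

Request:
drive_tool --steps '[85, -35, -20, 0, 0, 85, -35, -20, 0, 0, 85, -35, -20, 0, 0, 85, 0, -30, 0, 0, 85, 0, -30, 0, 0]'

```text
clock: 12.22
position: [0.5566, -0.1966, 0.3136]
tool_rot: [-1.573, -0.003, -0.055]
force: [1.5, -0.4, 0.2]
grip_width: 0.0851
```

```bash
python3 - <<'E'
from h import *
s=monitor.observe(); print(s['position'],s['tool_rot'],s['force'])
d=cam('side'); save(d,'side2.png',(80,110,370,310),2.7)
w=cam('wrist')
cv2.imwrite('pics/w4.png',cv2.resize(w['frame'][:,:,::-1],None,fx=1.5,fy=1.5))
E
```

```text
[ 0.55657653 -0.19660601  0.31360077] [-1.5730861  -0.00278987 -0.05457878] [ 1.5273817  -0.41938031  0.23786153]
```

View pics/side2.png

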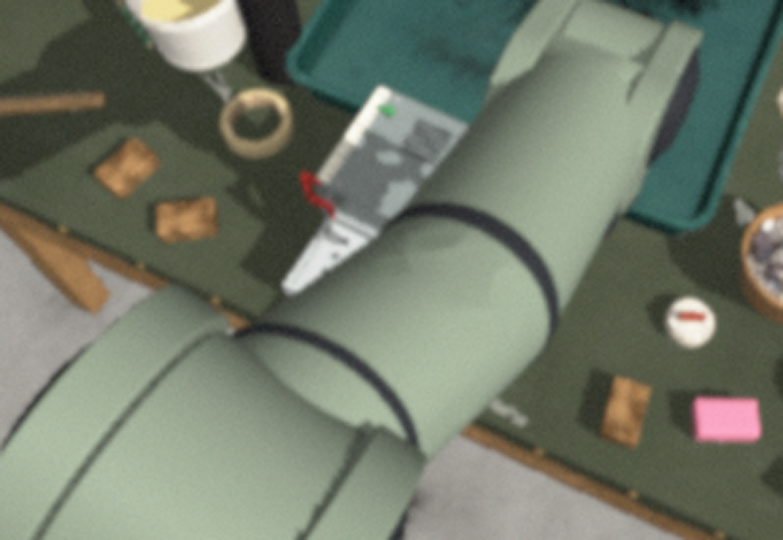

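The side view shows the tray out over the door, its pointer bracket at (310,190) and the blocks unmoved. Next I measure the right block from the wrist frame.

```bash
cat >> h.py <<'E'
def blocks(w,z=.03,lo=400):
    hsv=cv2.cvtColor(w['frame'],cv2.COLOR_RGB2HSV)
    m=cv2.inRange(hsv,(5,90,50),(22,255,255)); m=cv2.morphologyEx(m,cv2.MORPH_OPEN,np.ones((5,5)))
    for c in cv2.findContours(m,0,1)[0]:
        if cv2.contourArea(c)>lo:
            Q=np.array([ray(w,*p[0],z)[:2]*1000 for p in c],np.float32); r=cv2.minAreaRect(Q); b=cv2.boundingRect(c)
            print('px',b,'mm',np.round(r[0],1),np.round(r[1],1),round(r[2],1),'corners',np.round(cv2.boxPoints(r)).tolist())
E
python3 - <<'E'
from h import *
w=cam('wrist'); blocks(w); save(w,'w5.png')
E
```

```text
px (389, 249, 62, 29) mm [ 806.1 -387.9] [95.1 52.7] 9.3 corners [[755.0, -370.0], [763.0, -422.0], [857.0, -406.0], [849.0, -354.0]]
px (225, 204, 51, 39) mm [ 538.6 -306.1] [75.9 54.4] 7.7 corners [[497.0, -284.0], [505.0, -338.0], [580.0, -328.0], [573.0, -274.0]]
```

View pics/w5.png

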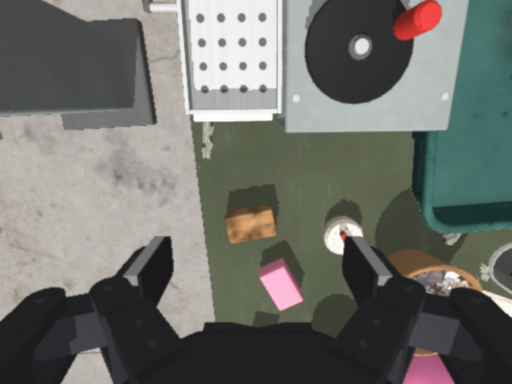

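The wrist view shows the tray fully out and clear of the front. The right block is at (250,224), with pink beside it at (282,285) and not meant. Finger opening of 62 mm clears pink.

Request:
drive_tool --steps '[62, -4, -24, 0, -7, 62, -4, -24, 0, -7, 62, -4, -24, 0, -7, 62, -4, -22, 0, -7, 62, -3, -20, 0, -7]'

```text
clock: 12.78
position: [0.5391, -0.3101, 0.3123]
tool_rot: [-1.57, -0.002, -0.671]
force: [-0.2, 0.3, 0.2]
grip_width: 0.0619
```

Request:
drive_tool --steps '[62, 0, 0, -25, -7, 62, 0, 0, -25, -7, 62, 0, 0, -25, -7, 62, 0, 0, -25, -7, 62, 0, 0, -25, -7]'

```text
clock: 13.2
position: [0.5398, -0.3087, 0.1863]
tool_rot: [-1.569, -0.001, -1.282]
force: [0.5, 0.3, 0.4]
grip_width: 0.0621
```

Request:
drive_tool --steps '[62, 0, 0, -20, -7, 62, 0, 0, -10, -2, 62, 0, 0, 0, 0, 62, 0, 0, 0, 0, 62, 0, 0, 0, 0]'

```text
clock: 13.62
position: [0.5398, -0.3096, 0.1578]
tool_rot: [-1.569, -0.001, -1.432]
force: [0.2, 0.8, 0.6]
grip_width: 0.0619
```

```bash
python3 - <<'E'
from h import *
s=monitor.observe(); print(s['position'],np.degrees(s['tool_rot']),s['qpos'])
f=cv2.imread('pics/w4.png') # tray from earlier frame unused
w=cam('wrist'); blocks(w,lo=800); save(w,'w6.png')
E
```

```text
[ 0.53977365 -0.3096286   0.15781174] [-8.98911798e+01 -4.57439354e-02 -8.20353662e+01] [ 0.56877456  0.62109977 -0.21183936  1.67875987  0.16222949  0.85688318
 -1.142671  ]
px (234, 141, 50, 82) mm [ 540.7 -310.8] [77.1 44.6] 8.1 corners [[499.0, -294.0], [506.0, -338.0], [582.0, -327.0], [576.0, -283.0]]
```

View pics/w6.png

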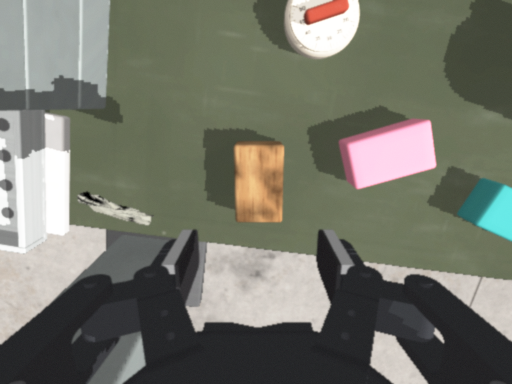

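Block centred at (259,181), aligned with the jaws and clear of pink. Descend and grip.

Request:
drive_tool --steps '[62, 1, -1, -35, 0, 62, 0, 0, -35, 0, 62, 0, 0, -35, 0, 62, 0, 0, -20, 0, 62, 0, 0, -12, 0]' --grip_force 40

```text
clock: 14.08
position: [0.5393, -0.3107, 0.0177]
tool_rot: [-1.572, 0.001, -1.434]
force: [-0.4, -0.6, -0.0]
grip_width: 0.062
```

Request:
drive_tool --steps '[62, 0, 0, 0, 0, 40, 0, 0, 0, 0, 35, 0, 0, 0, 0, 35, 0, 0, 0, 0, 35, 0, 0, 0, 0]'

```text
clock: 14.5
position: [0.5407, -0.3117, 0.0212]
tool_rot: [-1.569, -0.001, -1.435]
force: [-1.3, 0.5, 9.7]
grip_width: 0.0439
```

```bash
python3 - <<'E'
from h import *
s=monitor.observe(); print(s['position'],s['grip_width'])
# tray geometry from saved wrist frame w5 (hover pose): recreate its calibration approx not stored -> use side camera
d=cam('side'); t=cam('top')
hsv=cv2.cvtColor(t['frame'],cv2.COLOR_RGB2HSV)
save(t,'top2.png',(180,150,320,260),5)
E
```

```text
[ 0.54067799 -0.31165236  0.02118096] 0.043937622232406236
```

View pics/top2.png

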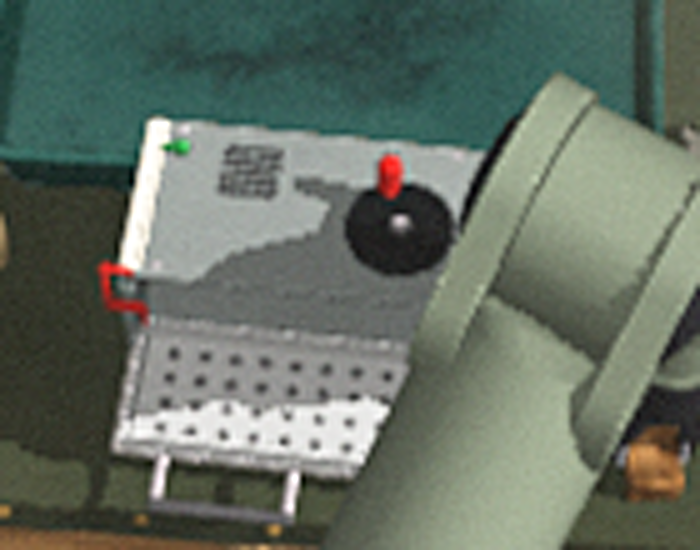

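```bash
python3 - <<'E'
from h import *
t=cam('top')
for x,y in [(117,447),(148,322),(355,478),(412,345),(133,325)]: print(ray(t,180+x/5,150+y/5,.085).round(4))
E
```

```text
[0.4723 0.1278 0.085 ]
[0.5928 0.1171 0.085 ]
[ 0.4586 -0.0684  0.085 ]
[ 0.5871 -0.1068  0.085 ]
[0.5889 0.1294 0.085 ]
```

Request:
drive_tool --steps '[35, 0, 0, 20, 0, 35, 0, 0, 30, 0, 35, 0, 0, 40, 0, 35, 0, 0, 40, 0, 35, 0, 0, 40, 0]'

```text
clock: 15.07
position: [0.5396, -0.311, 0.1923]
tool_rot: [-1.57, -0.0, -1.434]
force: [-0.2, -0.3, -0.1]
grip_width: 0.0446
```

Request:
drive_tool --steps '[35, -3, 38, 0, -2.2, 35, -3, 38, 0, -2.2, 35, -3, 38, 0, -2.2, 35, -3, 38, 0, -2.2, 35, -2, 37, 0, -2]'

```text
clock: 15.48
position: [0.5254, -0.1204, 0.1905]
tool_rot: [-1.569, -0.0, -1.625]
force: [1.6, 1.0, -0.8]
grip_width: 0.044
```

Request:
drive_tool --steps '[35, -1, 36, 0, 0, 35, 0, 0, 0, 0, 35, 0, 0, -30, 0, 35, 0, 0, -30, 0, 35, 0, 0, 0, 0]'

```text
clock: 15.9
position: [0.5228, -0.0857, 0.1263]
tool_rot: [-1.575, 0.0, -1.622]
force: [-2.1, 1.2, -2.1]
grip_width: 0.0443
```

```bash
python3 - <<'E'
from h import *
s=monitor.observe(); print(s['position'],np.degrees(s['tool_rot']),s['grip_width'],s['force'])
w=cam('wrist'); save(w,'w7.png')
E
```

```text
[ 0.52279847 -0.08574881  0.1262597 ] [-9.02660428e+01  1.22364833e-02 -9.29449775e+01] 0.04426935606363925 [-2.14515369  1.19484929 -2.08416234]
```

View pics/w7.png

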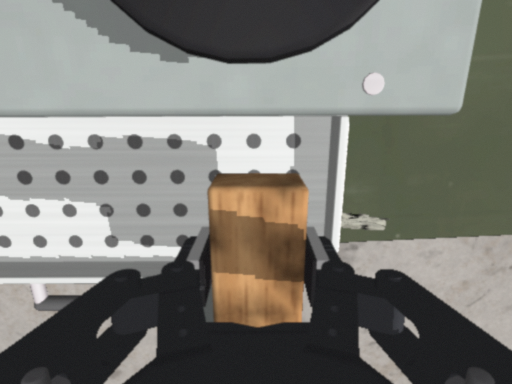

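The block is held well inside: its right edge (303) is clear of the right wall (340). Lower it and release with a small opening.

Request:
drive_tool --steps '[35, 2, 0, -15, 0, 35, 0, 0, -15, 0, 35, 0, 0, -8, 0, 35, 0, 0, 0, 0, 35, 0, 0, 0, 0]'

```text
clock: 16.37
position: [0.5272, -0.0862, 0.0925]
tool_rot: [-1.57, -0.0, -1.623]
force: [-0.7, 0.5, -0.6]
grip_width: 0.0445
```

Request:
drive_tool --steps '[54, 0, 0, 0, 0, 54, 0, 0, 0, 0, 54, 0, 0, 0, 0, 54, 0, 0, 30, 0, 54, 0, 0, 40, 0]'

```text
clock: 16.78
position: [0.5252, -0.0858, 0.1604]
tool_rot: [-1.576, 0.0, -1.623]
force: [2.0, -0.8, 0.8]
grip_width: 0.0537
```

Request:
drive_tool --steps '[62, 0, 0, 40, 0, 62, 0, 0, 40, 0, 62, 0, 38, 10, 0, 62, 0, 38, 0, 0, 62, 0, 38, 0, 0]'

```text
clock: 17.2
position: [0.527, 0.0289, 0.2531]
tool_rot: [-1.568, 0.0, -1.625]
force: [0.6, 0.1, 0.1]
grip_width: 0.0618
```

Request:
drive_tool --steps '[62, 0, 40, 0, 0, 62, 0, 40, 0, 0, 62, 0, 40, 0, 0, 62, 0, 40, 0, 0, 62, 0, 40, 0, 0]'

```text
clock: 17.62
position: [0.5264, 0.2298, 0.252]
tool_rot: [-1.57, 0.0, -1.623]
force: [0.8, -0.3, -0.1]
grip_width: 0.0624
```

```bash
python3 - <<'E'
from h import *
s=monitor.observe(); print(s['position'],np.degrees(s['tool_rot']),s['qpos'])
w=cam('wrist'); save(w,'w8.png'); blocks(w); print()
blocks(cam('side'),lo=120)
E
```

```text
[0.5264245  0.22979399 0.25199268] [-8.99637015e+01  9.56018853e-03 -9.29991108e+01] [-0.29199901  0.44670147 -0.307419    1.71880744  0.15631135  0.99948506
 -2.27894211]
px (153, 129, 68, 63) mm [535.1 316.2] [45.4 79.7] 34.1 corners [[494.0, 336.0], [539.0, 270.0], [576.0, 296.0], [532.0, 362.0]]
px (66, 106, 49, 67) mm [565.8 429.9] [56.9 76.7] 77.0 corners [[522.0, 411.0], [597.0, 394.0], [610.0, 449.0], [535.0, 466.0]]

px (375, 331, 53, 24) mm [ 420.1 -640.8] [ 63.6 156.2] 25.2 corners [[358.0, -584.0], [425.0, -725.0], [482.0, -698.0], [416.0, -557.0]]
px (239, 221, 19, 22) mm [544.1 -77.4] [49.3 76.9] 85.9 corners [[504.0, -99.0], [581.0, -105.0], [584.0, -56.0], [508.0, -50.0]]
px (356, 215, 24, 15) mm [ 744.8 -435.1] [89.2 34.3] 83.7 corners [[723.0, -478.0], [757.0, -481.0], [767.0, -393.0], [733.0, -389.0]]
px (392, 199, 10, 21) mm [ 844.6 -516.2] [77.6 29.9] 26.0 corners [[803.0, -520.0], [816.0, -547.0], [886.0, -513.0], [873.0, -486.0]]
px (137, 183, 24, 17) mm [528.7 313.2] [61.7 82. ] 33.7 corners [[480.0, 330.0], [526.0, 262.0], [577.0, 296.0], [532.0, 364.0]]
px (116, 162, 22, 21) mm [562.2 429.2] [67.  79.1] 75.9 corners [[516.0, 406.0], [592.0, 387.0], [609.0, 452.0], [532.0, 471.0]]
px (0, 72, 43, 66) mm [ 653.1 1005.1] [372.2 166.6] 42.9 corners [[460.0, 940.0], [573.0, 817.0], [846.0, 1071.0], [733.0, 1193.0]]
px (114, 53, 19, 13) mm [1033.2  772.8] [72.9 83.7] 25.8 corners [[982.0, 795.0], [1019.0, 719.0], [1084.0, 751.0], [1048.0, 826.0]]
px (409, 48, 103, 70) mm [1539.8 -610.3] [383.1 427.8] 18.6 corners [[1290.0, -469.0], [1427.0, -874.0], [1790.0, -752.0], [1653.0, -346.0]]
px (251, 0, 156, 65) mm [1583.8   17.6] [358.4 740.7] 3.6 corners [[1381.0, 376.0], [1428.0, -363.0], [1786.0, -341.0], [1739.0, 399.0]]
```

Request:
drive_tool --steps '[62, 1, 9, 0, 7, 62, 1, 9, 0, 7, 62, 1, 9, 0, 7, 62, 1, 9, 0, 7, 62, 1, 9, 0, 7]'

```text
clock: 18.13
position: [0.5318, 0.2732, 0.2518]
tool_rot: [-1.57, -0.0, -1.006]
force: [-0.2, -0.5, -0.2]
grip_width: 0.062
```

Request:
drive_tool --steps '[62, 1, 9, 0, 7, 62, 1, 9, 0, 7, 62, 1, 9, 0, 7, 62, 1, 9, 0, 7, 62, 0, 5, 0, 7]'

```text
clock: 18.55
position: [0.5358, 0.3148, 0.2518]
tool_rot: [-1.57, -0.0, -0.395]
force: [0.5, 0.8, -0.0]
grip_width: 0.062
```

Request:
drive_tool --steps '[62, 0, 0, -15, 7, 62, 0, 0, -20, 7, 62, 0, 0, -20, 7, 62, 0, 0, -20, 7, 62, 0, 0, -15, 7]'

```text
clock: 18.97
position: [0.5356, 0.3135, 0.1603]
tool_rot: [-1.571, 0.001, 0.216]
force: [0.1, 0.1, -0.6]
grip_width: 0.0616
```

Request:
drive_tool --steps '[62, 0, 0, 0, 7, 62, 0, 0, 0, 7, 62, 0, 0, 0, 7, 62, 0, 0, 0, 1, 62, 0, 0, 0, 0]'

```text
clock: 19.38
position: [0.536, 0.3136, 0.1615]
tool_rot: [-1.571, 0.0, 0.591]
force: [0.5, 0.2, 0.0]
grip_width: 0.0621
```

```bash
python3 - <<'E'
from h import *
s=monitor.observe(); print(s['position'],np.degrees(s['tool_rot']),s['qpos'][6])
w=cam('wrist'); save(w,'w9.png'); blocks(w)
E
```

```text
[0.53595196 0.31363422 0.16152635] [-8.99912660e+01  1.14630554e-03  3.38610028e+01] -0.5042775280355016
px (235, 135, 50, 81) mm [532.7 320. ] [44.6 76.3] 33.9 corners [[493.0, 339.0], [535.0, 276.0], [572.0, 301.0], [530.0, 364.0]]
px (317, 35, 96, 100) mm [564.4 434.6] [49.8 75.7] 77.3 corners [[522.0, 419.0], [596.0, 402.0], [607.0, 451.0], [533.0, 467.0]]
```

Request:
drive_tool --steps '[62, -3, 6, -35, 0, 62, 0, 0, -35, 0, 62, 0, 0, -35, 0, 62, 0, 0, -20, 0, 62, 0, 0, -15, 0]' --grip_force 40

```text
clock: 19.85
position: [0.5321, 0.3194, 0.0193]
tool_rot: [-1.571, 0.002, 0.59]
force: [0.3, 0.3, 0.3]
grip_width: 0.0619
```

Request:
drive_tool --steps '[62, 0, 0, 0, 0, 40, 0, 0, 0, 0, 35, 0, 0, 0, 0, 35, 0, 0, 0, 0, 35, 0, 0, 0, 0]'

```text
clock: 20.27
position: [0.5335, 0.3202, 0.0228]
tool_rot: [-1.571, -0.002, 0.593]
force: [-1.1, -1.1, 8.5]
grip_width: 0.0443
```

Request:
drive_tool --steps '[35, 0, 0, 20, 0, 35, 0, 0, 30, 0, 35, 0, 0, 40, 0, 35, 0, 0, 40, 0, 35, 0, 0, 40, 0]'

```text
clock: 20.68
position: [0.5325, 0.3198, 0.1939]
tool_rot: [-1.571, -0.0, 0.594]
force: [1.0, 0.1, 0.2]
grip_width: 0.0439
```

Request:
drive_tool --steps '[35, 0, -36, 0, 6.6, 35, 0, -36, 0, 6.6, 35, 0, -36, 0, 6.6, 35, 0, -36, 0, 6.6, 35, 0, -36, 0, 6.6]'

```text
clock: 21.1
position: [0.5326, 0.1382, 0.1922]
tool_rot: [-1.572, -0.0, 1.175]
force: [1.2, -0.5, -1.0]
grip_width: 0.0443
```

Request:
drive_tool --steps '[35, 0, -36, 0, 6.6, 35, 0, -36, 0, 6.6, 35, 0, -36, 0, 6.6, 35, -1, -36, 0, 0, 35, 0, 0, 0, 0]'

```text
clock: 21.52
position: [0.5316, -0.0119, 0.1911]
tool_rot: [-1.57, 0.003, 1.507]
force: [0.5, -2.1, -1.5]
grip_width: 0.0441
```

Request:
drive_tool --steps '[35, 0, 0, -35, 0, 35, 0, 0, -35, 0, 35, 0, 0, -18, 0, 35, 0, 0, -14, 0, 35, 0, 0, 0, 0]'

```text
clock: 21.93
position: [0.5313, -0.0039, 0.0881]
tool_rot: [-1.569, 0.0, 1.515]
force: [-0.8, -0.2, -1.0]
grip_width: 0.044
```

Request:
drive_tool --steps '[54, 0, 0, -1, 0, 54, 0, 0, 0, 0, 54, 0, 0, 0, 0, 54, 0, 0, 30, 0, 54, 0, 0, 40, 0]'

```text
clock: 22.35
position: [0.5306, -0.0041, 0.1581]
tool_rot: [-1.567, -0.0, 1.516]
force: [-0.1, -1.1, 0.8]
grip_width: 0.0537
```

Request:
drive_tool --steps '[62, 0, 0, 40, 0, 62, 3, 36, 0, -1, 62, 3, 37, 0, -1, 62, 3, 37, 0, -1, 62, 3, 37, 0, -1]'

```text
clock: 22.77
position: [0.5441, 0.1441, 0.1996]
tool_rot: [-1.573, -0.0, 1.443]
force: [1.0, 0.1, -1.0]
grip_width: 0.0617
```

Request:
drive_tool --steps '[62, 3, 36, 0, -1, 62, 3, 36, 0, -1, 62, 3, 36, 0, -1, 62, 3, 36, 0, -1, 62, 3, 36, 0, -1]'

```text
clock: 23.18
position: [0.5588, 0.3247, 0.1994]
tool_rot: [-1.572, -0.001, 1.357]
force: [1.2, -0.1, -0.4]
grip_width: 0.0619
```

Request:
drive_tool --steps '[62, 3, 36, 0, -1, 62, 3, 36, 0, 0, 62, 0, 35, -15, 0, 62, 0, 0, -20, 0, 62, 0, 0, 0, 0]'

```text
clock: 23.6
position: [0.5628, 0.4313, 0.1607]
tool_rot: [-1.568, 0.002, 1.344]
force: [-0.8, -1.8, -0.9]
grip_width: 0.0621
```

```bash
python3 - <<'E'
from h import *
s=monitor.observe(); print(s['position'],np.degrees(s['tool_rot']),s['qpos'])
w=cam('wrist'); save(w,'w10.png'); blocks(w)
E
```

```text
[0.56280321 0.43133004 0.16071172] [-89.85727123   0.11024147  76.99154799] [-0.25136808  0.89539608 -0.89549888  1.38811712  0.71129567  1.19810032
  0.12336871]
px (420, 164, 48, 29) mm [597.3 599.9] [22.6 41.7] 30.7 corners [[577.0, 612.0], [598.0, 576.0], [618.0, 588.0], [596.0, 624.0]]
px (241, 144, 49, 80) mm [564.1 437.5] [44.7 76.5] 77.3 corners [[522.0, 424.0], [596.0, 407.0], [606.0, 451.0], [532.0, 468.0]]
```

Request:
drive_tool --steps '[62, 1, 6, -35, 0, 62, 0, 0, -35, 0, 62, 0, 0, -35, 0, 62, 0, 0, -20, 0, 62, 0, 0, -14, 0]'

```text
clock: 24.07
position: [0.5665, 0.4343, 0.0237]
tool_rot: [-1.571, 0.001, 1.339]
force: [0.4, 0.1, 0.8]
grip_width: 0.0621
```

Request:
drive_tool --steps '[62, 0, 0, 0, 0, 40, 0, 0, 0, 0, 35, 0, 0, 0, 0, 35, 0, 0, 0, 0, 35, 0, 0, 0, 0]'

```text
clock: 24.48
position: [0.5668, 0.4364, 0.0268]
tool_rot: [-1.573, -0.002, 1.34]
force: [-1.2, -2.7, 9.0]
grip_width: 0.044
```

Request:
drive_tool --steps '[35, 0, 0, 20, 0, 35, 0, 0, 30, 0, 35, 0, 0, 40, 0, 35, 0, 0, 40, 0, 35, 0, 0, 40, 0]'

```text
clock: 24.9
position: [0.5653, 0.4359, 0.1986]
tool_rot: [-1.571, -0.001, 1.341]
force: [0.5, -0.2, -1.3]
grip_width: 0.0442
```

Request:
drive_tool --steps '[35, -3, -36, 0, 1, 35, -3, -36, 0, 1, 35, -3, -36, 0, 1, 35, -3, -36, 0, 1, 35, -3, -36, 0, 1]'

```text
clock: 25.32
position: [0.5503, 0.2543, 0.1965]
tool_rot: [-1.573, 0.0, 1.429]
force: [1.4, 0.3, -1.7]
grip_width: 0.0438
```

Request:
drive_tool --steps '[35, -3, -36, 0, 1, 35, -3, -36, 0, 1, 35, -3, -36, 0, 1, 35, -3, -35, 0, 1, 35, -4, -35, 0, 1]'

```text
clock: 25.73
position: [0.5346, 0.0763, 0.1963]
tool_rot: [-1.573, 0.001, 1.516]
force: [0.7, -0.2, -1.5]
grip_width: 0.0439
```

Request:
drive_tool --steps '[35, 0, 0, 0, 0, 35, 0, 0, -35, 0, 35, 0, 0, -30, 0, 35, 0, 0, -15, 0, 35, 0, 0, 0, 0]'

```text
clock: 26.15
position: [0.5338, 0.0777, 0.1132]
tool_rot: [-1.568, 0.001, 1.516]
force: [-1.4, 0.0, -1.1]
grip_width: 0.044
```

```bash
python3 - <<'E'
from h import *
s=monitor.observe(); print(s['position'],np.degrees(s['tool_rot']),s['grip_width'],s['force'])
E
```

```text
[0.53382431 0.07769254 0.11319504] [-8.98601058e+01  6.23157851e-02  8.68362404e+01] 0.04401549261658546 [-1.43402296  0.02781762 -1.11933108]
```

Commanded z is about 0.117; lower to about 0.091, release, lift, and look from the wrist.

Request:
drive_tool --steps '[35, 0, 0, -12, 0, 35, 0, 0, -10, 0, 35, 0, 0, -2, 0, 35, 0, 0, 0, 0, 35, 0, 0, 0, 0]'

```text
clock: 26.57
position: [0.5351, 0.0781, 0.0909]
tool_rot: [-1.572, 0.0, 1.515]
force: [1.1, 0.8, -1.8]
grip_width: 0.0443
```

Request:
drive_tool --steps '[54, 0, 0, 0, 0, 54, 0, 0, 0, 0, 54, 0, 0, 0, 0, 54, 0, 0, 30, 0, 54, 0, 0, 40, 0]'

```text
clock: 26.98
position: [0.5333, 0.0777, 0.1592]
tool_rot: [-1.566, 0.0, 1.516]
force: [1.1, -0.4, 0.6]
grip_width: 0.0539
```

Request:
drive_tool --steps '[54, 0, 0, 40, -7, 54, 0, 0, 40, -7, 54, 0, 0, 40, -7, 54, 0, -20, 40, -7, 54, 0, -20, 0, -7]'

```text
clock: 27.4
position: [0.5365, 0.0412, 0.3244]
tool_rot: [-1.577, -0.006, 0.901]
force: [1.5, -0.1, -0.6]
grip_width: 0.0544
```

Request:
drive_tool --steps '[50, 0, -20, 0, -7, 50, 0, -20, 0, -7, 50, 0, -10, 0, -7, 50, 0, 0, 0, -7, 50, 0, 0, 0, -7]'

```text
clock: 27.82
position: [0.5347, -0.0116, 0.3178]
tool_rot: [-1.571, -0.0, 0.286]
force: [-0.5, 1.2, 0.3]
grip_width: 0.0496
```

Request:
drive_tool --steps '[50, 0, 0, 0, -7, 50, 0, 0, 0, -7, 50, 0, 0, 0, -6, 50, 0, 0, 0, 0, 50, 0, 0, 0, 0]'

```text
clock: 28.23
position: [0.5347, -0.0105, 0.3178]
tool_rot: [-1.571, -0.0, -0.052]
force: [-0.1, -0.1, -0.1]
grip_width: 0.05
```

```bash
python3 - <<'E'
from h import *
s=monitor.observe(); print(s['position'],np.degrees(s['tool_rot']),s['qpos'])
w=cam('wrist'); save(w,'w11.png',s=1.5); blocks(w,.094)
E
```

```text
[ 0.53473242 -0.0105239   0.3177866 ] [-9.00127261e+01 -9.69702150e-03 -2.97590681e+00] [ 0.49420044  0.38792797 -0.77976502  1.71793149  0.2949851   1.15726648
 -0.42042845]
px (375, 349, 36, 35) mm [ 722.8 -344.5] [36.2 77.3] 36.1 corners [[685.0, -324.0], [731.0, -386.0], [760.0, -365.0], [715.0, -303.0]]
px (245, 192, 55, 37) mm [549.8 -72.8] [49.9 71. ] 87.0 corners [[513.0, -96.0], [584.0, -100.0], [587.0, -50.0], [516.0, -46.0]]
px (227, 139, 60, 38) mm [533.3  -2.9] [46.1 72.5] 87.0 corners [[496.0, -24.0], [568.0, -28.0], [571.0, 18.0], [498.0, 22.0]]
px (222, 70, 64, 39) mm [533.7  77.3] [41.6 73. ] 87.0 corners [[496.0, 58.0], [569.0, 55.0], [571.0, 96.0], [498.0, 100.0]]
```

View pics/w11.png

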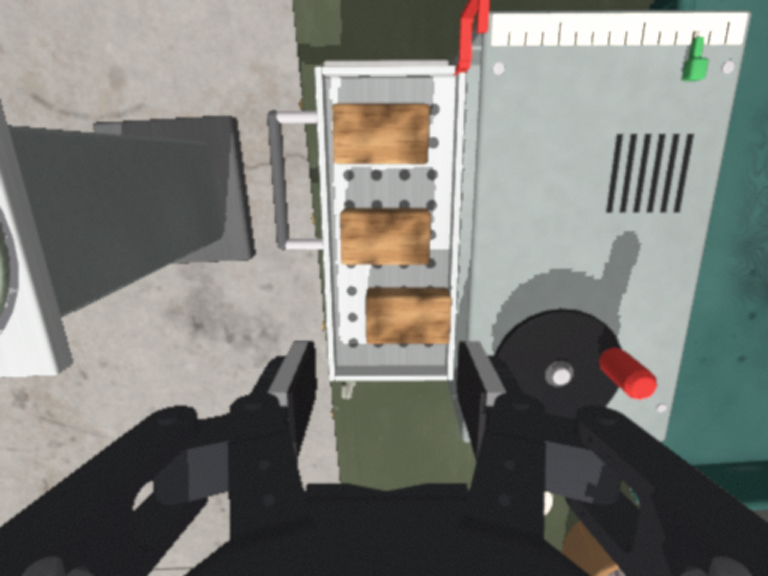

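All three blocks lie flat in the tray. The first now touches the back wall side, with its right edge at 449 against the wall at 452–460, still inside. The knob cap is at (640,388), the hub at (561,375), and the clip at (697,62). I measure the knob and marker.

```bash
python3 - <<'E'
from h import *
w=cam('wrist')
print(ray(w,642/1.5,386/1.5,.219).round(4), ray(w,561/1.5,375/1.5,.187).round(4))
hsv=cv2.cvtColor(w['frame'],cv2.COLOR_RGB2HSV)
g=cv2.inRange(hsv,(50,120,70),(75,255,255)); n,_,st,ce=cv2.connectedComponentsWithStats(g)
for a,q in zip(st[1:],ce[1:]):
  if a[4]>15: print('green',a,q.round(1),ray(w,*q,.158).round(4))
red=cv2.inRange(hsv,(0,150,90),(6,255,255))|cv2.inRange(hsv,(172,150,90),(180,255,255))
n,_,st,ce=cv2.connectedComponentsWithStats(red)
for a,q in zip(st[1:],ce[1:]):
  if a[4]>15: print('red',a,q.round(1))
E
```

```text
[ 0.6811 -0.0769  0.219 ] [ 0.6466 -0.0851  0.187 ]
green [456  26  15  28 266] [463.3  41.7] [0.7269 0.1052 0.158 ]
red [304   0  23  49 546] [313.9  19.1]
red [400 232  37  34 742] [417.9 248.7]
```

Request:
drive_tool --steps '[34, 36, -17, 0, 0, 34, 37, -17, 0, 0, 34, 37, -17, 0, 0, 34, 38, -17, -10, 0, 34, 0, 0, -20, 0]' --grip_force 30

```text
clock: 28.75
position: [0.6875, -0.0823, 0.2879]
tool_rot: [-1.57, -0.004, -0.058]
force: [0.8, -0.0, 0.5]
grip_width: 0.0339
```

Request:
drive_tool --steps '[34, 0, 0, -28, 0, 34, 0, 0, -30, 0, 34, 0, 0, -27, 0, 34, 0, 0, 0, 0, 34, 0, 0, 0, 0]'

```text
clock: 29.17
position: [0.6814, -0.0783, 0.2024]
tool_rot: [-1.57, 0.002, -0.054]
force: [0.9, 0.3, 1.5]
grip_width: 0.0341
```

Request:
drive_tool --steps '[15, 0, 0, 0, 0, 15, 0, 0, 0, 0, 15, 0, 0, 0, 0, 15, 0, 0, 0, 0, 15, 0, 0, 0, 0]'

```text
clock: 29.58
position: [0.683, -0.0782, 0.2049]
tool_rot: [-1.571, -0.004, -0.056]
force: [5.2, -0.9, 8.3]
grip_width: 0.0188
```

Request:
drive_tool --steps '[15, -5.1, 11, 0, 0, 15, -8.6, 8.6, 0, 0, 15, -11, 5.1, 0, 0, 15, -12.1, 1.1, 0, 0, 15, -11.7, -3.1, 0, 0]'

```text
clock: 30.0
position: [0.6343, -0.0576, 0.2048]
tool_rot: [-1.574, -0.005, -0.057]
force: [14.1, -16.8, 4.7]
grip_width: 0.0192
```

Request:
drive_tool --steps '[15, -10, -7, 0, 0, 15, -7, -10, 0, 0, 15, -3.1, -11.7, 0, 0, 15, 1.1, -12.1, 0, 0, 15, 5.1, -11, 0, 0]'

```text
clock: 30.42
position: [0.6196, -0.1074, 0.2048]
tool_rot: [-1.571, -0.002, -0.055]
force: [-0.2, 6.1, 12.4]
grip_width: 0.0186
```

Request:
drive_tool --steps '[15, 8.6, -8.6, 0, 0, 15, 11, -5.1, 0, 0, 15, 12.1, -1.1, 0, 0, 15, 11.7, 3.1, 0, 0, 15, 10, 7, 0, 0]'

```text
clock: 30.83
position: [0.674, -0.1151, 0.2049]
tool_rot: [-1.574, -0.003, -0.059]
force: [-0.3, -7.7, 10.2]
grip_width: 0.0191
```

Request:
drive_tool --steps '[15, 7, 10, 0, 0, 15, 3.1, 11.7, 0, 0, 15, -1.1, 12.1, 0, 0, 15, -5.1, 11, 0, 0, 15, -8.6, 8.6, 0, 0]'

```text
clock: 31.25
position: [0.6687, -0.0594, 0.2047]
tool_rot: [-1.573, -0.002, -0.056]
force: [-4.2, -16.3, 13.1]
grip_width: 0.0188
```

Request:
drive_tool --steps '[15, -11, 5.1, 0, 0, 15, -12.1, 1.1, 0, 0, 15, -11.7, -3.1, 0, 0, 15, -10, -7, 0, 0, 15, -7, -10, 0, 0]'

```text
clock: 31.67
position: [0.618, -0.0739, 0.205]
tool_rot: [-1.572, -0.007, -0.056]
force: [22.4, -5.8, -1.7]
grip_width: 0.0188
```

Request:
drive_tool --steps '[15, -3.1, -11.7, 0, 0, 15, 1.1, -12.1, 0, 0, 15, 5.1, -11, 0, 0, 15, 8.6, -8.6, 0, 0, 15, 11, -5.1, 0, 0]'

```text
clock: 32.08
position: [0.6388, -0.1229, 0.2048]
tool_rot: [-1.573, -0.0, -0.057]
force: [-5.3, -1.3, 14.2]
grip_width: 0.0191
```

Request:
drive_tool --steps '[15, 12.1, -1.1, 0, 0, 15, 11.7, 3.1, 0, 0, 15, 10, 7, 0, 0, 15, 7, 10, 0, 0, 15, 3.1, 11.7, 0, 0]'

```text
clock: 32.5
position: [0.6849, -0.0922, 0.2049]
tool_rot: [-1.573, -0.004, -0.058]
force: [-0.2, -5.3, 8.7]
grip_width: 0.0187
```

Request:
drive_tool --steps '[15, -1.1, 12.1, 0, 0, 15, 0, 0, 0, 0, 15, 0, 0, 0, 0, 15, 0, 0, 0, 0, 15, 0, 0, 0, 0]'

```text
clock: 32.92
position: [0.6825, -0.0769, 0.2049]
tool_rot: [-1.57, -0.003, -0.055]
force: [1.0, 5.7, 10.4]
grip_width: 0.019
```

```bash
cat > gap.py <<'E'
from h import *
s=monitor.observe(); print(s['position'],s['force'],s['grip_width'])
ax=np.array([.9987,-.05])
for nm in ['wrist','side','top']:
    w=cam(nm); hsv=cv2.cvtColor(w['frame'],cv2.COLOR_RGB2HSV)
    g=cv2.inRange(hsv,(45,90,60),(78,255,255)); red=cv2.inRange(hsv,(0,130,80),(7,255,255))|cv2.inRange(hsv,(172,130,80),(180,255,255))
    save(w,'gap_%s_%d.png'%(nm,s['clock']*10))
    for lab,m in [('green',g),('red',red)]:
        n,_,st,ce=cv2.connectedComponentsWithStats(m)
        for a,q in zip(st[1:],ce[1:]):
            if a[4]>3:
                p=ray(w,*q,.158)
                if .5<p[0]<.8 and .07<p[1]<.18: print(nm,lab,a,q.round(1),p.round(4),'cabx',(p[:2]@ax).round(4))
E
python3 gap.py
```

```text
[ 0.68253117 -0.07688641  0.20489403] [ 0.99070418  5.65474496 10.41318552] 0.018955363509244517
side green [222 150   3   2   6] [223.  150.5] [0.7265 0.1046 0.158 ] cabx 0.7204
side red [211 148   3   4   9] [211.8 149.1] [0.7151 0.1417 0.158 ] cabx 0.707
top green [213 178   5   3  12] [215.4 178.9] [0.7263 0.1034 0.158 ] cabx 0.7202
top red [205 179   6   9  18] [206.6 181.9] [0.7081 0.1391 0.158 ] cabx 0.7003
```

Request:
drive_tool --steps '[15, -5.1, 11, 0, 0, 15, -8.6, 8.6, 0, 0, 15, -5.3, 3, 0, 0, 15, 0, 0, 0, 0, 15, 0, 0, 0, 0]'

```text
clock: 33.48
position: [0.6625, -0.0567, 0.2047]
tool_rot: [-1.573, -0.001, -0.056]
force: [-6.2, -5.1, 14.8]
grip_width: 0.0189
```

Request:
drive_tool --steps '[34, 0, 0, 0, 0, 34, 0, 0, 0, 0, 34, 0, 0, 40, 0, 34, 0, 0, 40, 0, 34, 0, 15, 40, 0]'

```text
clock: 33.9
position: [0.6624, -0.0437, 0.3235]
tool_rot: [-1.572, 0.001, -0.059]
force: [0.8, 0.3, 0.5]
grip_width: 0.0341
```

Request:
drive_tool --steps '[34, 10, 35, 0, 0, 34, 10, 35, 0, 0, 34, 0, 20, 0, 0, 34, 0, 0, 0, 0, 34, 0, 0, 0, 0]'

```text
clock: 34.32
position: [0.6825, 0.0504, 0.322]
tool_rot: [-1.571, 0.0, -0.053]
force: [0.1, -0.2, -0.5]
grip_width: 0.034
```

```bash
python3 - <<'E'
from h import *
s=monitor.observe(); print(s['position'],s['tool_rot'])
w=cam('wrist'); f=w['frame']; save(w,'gw.png',s=1.5)
import json; json.dump({k:np.array(w[k]).tolist() for k in w if k!='frame'},open('gw.json','w'))
E
```

```text
[0.68251808 0.05043561 0.3219963 ] [-1.57057823e+00  2.92196165e-04 -5.31669270e-02]
```

View pics/gw.png

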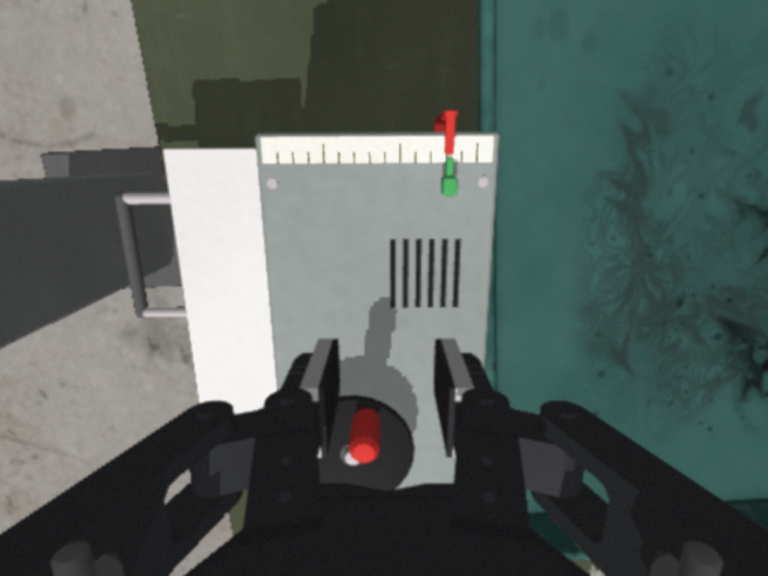

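The view shows the pointer tip (450,152) level with the clip (449,160), within about 1 mm. Now I fetch the door handle.

Request:
drive_tool --steps '[38, -35, -2, 0, 0, 38, -35, -2, 0, 0, 38, -35, -2, 0, 0, 38, -35, -2, 0, 0, 38, -35, -2, 0, 0]'

```text
clock: 34.78
position: [0.506, 0.0374, 0.3217]
tool_rot: [-1.572, 0.0, -0.058]
force: [0.5, 0.2, 1.7]
grip_width: 0.0383
```

Request:
drive_tool --steps '[38, -35, -2, 0, 0, 38, -32, -2, 0, 0, 38, 0, 0, -30, 0, 38, 0, 0, -40, 0, 38, 0, 0, -40, 0]'

```text
clock: 35.2
position: [0.4411, 0.0333, 0.2119]
tool_rot: [-1.572, -0.004, -0.059]
force: [2.9, -0.9, -0.3]
grip_width: 0.038
```

Request:
drive_tool --steps '[38, 0, 0, -40, 0, 38, 0, 0, -40, 0, 38, 0, 0, -30, 0, 38, 0, 0, 0, 0, 38, 0, 0, 0, 0]'

```text
clock: 35.62
position: [0.4403, 0.0345, 0.1019]
tool_rot: [-1.571, 0.002, -0.056]
force: [0.8, 0.5, 1.0]
grip_width: 0.0379
```

```bash
python3 - <<'E'
from h import *
s=monitor.observe(); print(s['position'],s['tool_rot'],s['force'],s['qpos'])
E
```

```text
[0.44034814 0.03450072 0.10192216] [-1.57114006  0.00220423 -0.05614054] [0.77932598 0.45376627 0.99270175] [ 0.2846133   0.54650788 -0.63841727  2.15877265  0.57117992  0.60913261
 -0.82233961]
```

Down 57 mm more, then grip.

Request:
drive_tool --steps '[38, 0, 0, -30, 0, 38, 0, 0, -26, 0, 38, 0, 0, 0, 0, 10, 0, 0, 0, 0, 5, 0, 0, 0, 0]' --grip_force 35

```text
clock: 36.03
position: [0.442, 0.0349, 0.0481]
tool_rot: [-1.571, -0.003, -0.056]
force: [-0.3, 0.0, 0.9]
grip_width: 0.0146
```

Request:
drive_tool --steps '[5, 0, 0, 0, 0, 5, 0, 0, 0, 0, 5, 0, 0, 0, 0, 5, 0, 0, 0, 0, 5, 0, 0, 0, 0]'

```text
clock: 36.45
position: [0.4408, 0.0349, 0.048]
tool_rot: [-1.571, -0.001, -0.056]
force: [-7.8, 1.5, 13.2]
grip_width: 0.0107
```

Request:
drive_tool --steps '[5, 0.6, 0, 13.1, 0, 5, 1.7, -0.1, 12.9, 0, 5, 2.7, -0.1, 12.8, 0, 5, 4, -0.2, 12.5, 0, 5, 5, -0.2, 12.1, 0]'

```text
clock: 36.87
position: [0.4538, 0.0343, 0.1116]
tool_rot: [-1.571, 0.001, -0.056]
force: [-6.1, 1.3, -3.6]
grip_width: 0.0108
```

Request:
drive_tool --steps '[5, 6.1, -0.3, 11.6, 0, 5, 7.1, -0.3, 11, 0, 5, 7.9, -0.4, 10.4, 0, 5, 8.9, -0.4, 9.5, 0, 5, 9.6, -0.5, 9, 0]'

```text
clock: 37.28
position: [0.4906, 0.0325, 0.1631]
tool_rot: [-1.573, 0.006, -0.055]
force: [-28.1, 1.2, 25.9]
grip_width: 0.0107
```

Request:
drive_tool --steps '[5, 10.4, -0.5, 8, 0, 5, 11, -0.5, 7, 0, 5, 11.6, -0.6, 6.2, 0, 5, 12.1, -0.6, 4.9, 0, 5, 12.5, -0.6, 3.9, 0]'

```text
clock: 37.7
position: [0.552, 0.0297, 0.1942]
tool_rot: [-1.571, -0.001, -0.055]
force: [-3.7, 0.9, -0.3]
grip_width: 0.0106
```

Request:
drive_tool --steps '[5, 12.8, -0.6, 2.8, 0, 5, 13, -0.6, 1.7, 0, 5, 10, -0.5, 0.6, 0, 5, 2, 0, 0, 0, 5, 0, 0, 0, 0]'

```text
clock: 38.12
position: [0.5904, 0.0279, 0.1988]
tool_rot: [-1.57, -0.002, -0.056]
force: [0.2, -1.2, 6.9]
grip_width: 0.0103
```

Request:
drive_tool --steps '[5, 3, 0, 0, 0, 5, 3, 0, 0, 0, 5, 0, 0, 0, 0, 5, 0, 0, 0, 0, 5, 0, 0, 0, 0]'

```text
clock: 38.53
position: [0.5911, 0.0279, 0.1986]
tool_rot: [-1.573, 0.008, -0.055]
force: [-42.1, -3.6, 36.0]
grip_width: 0.0105
```

Hard stop reached, so the door is shut. I relax, release, lift and check.

Request:
drive_tool --steps '[5, -5, 0, 0, 0, 5, 0, 0, 0, 0, 40, 0, 0, 0, 0, 40, 0, 0, 0, 0, 40, 0, 0, 0, 0]'

```text
clock: 38.95
position: [0.5909, 0.0278, 0.197]
tool_rot: [-1.57, -0.001, -0.056]
force: [-0.7, 1.1, 0.2]
grip_width: 0.0401
```

Request:
drive_tool --steps '[40, 0, 0, 30, 0, 40, 0, 0, 40, 0, 40, 0, 0, 40, 0, 40, 0, 0, 40, 0, 40, 0, 0, 0, 0]'

```text
clock: 39.37
position: [0.5925, 0.0291, 0.3537]
tool_rot: [-1.569, -0.009, -0.055]
force: [1.3, 0.5, 0.3]
grip_width: 0.0397
```

Request:
drive_tool --steps '[40, -20, -10, 0, 0, 40, -20, -10, 0, 0, 40, 0, 0, 0, 0, 40, 0, 0, 0, 0, 40, 0, 0, 0, 0]'

```text
clock: 39.78
position: [0.551, 0.008, 0.3463]
tool_rot: [-1.571, -0.001, -0.056]
force: [0.2, 0.4, 0.2]
grip_width: 0.04
```

```bash
python3 - <<'E'
from h import *
s=monitor.observe(); print(s['position'],s['force'],s['clock'])
w=cam('wrist'); save(w,'end.png',s=1.5); 
E
```

```text
[0.55100169 0.00801703 0.34633029] [0.19933925 0.43338077 0.15371469] 39.7833
```

View pics/end.png

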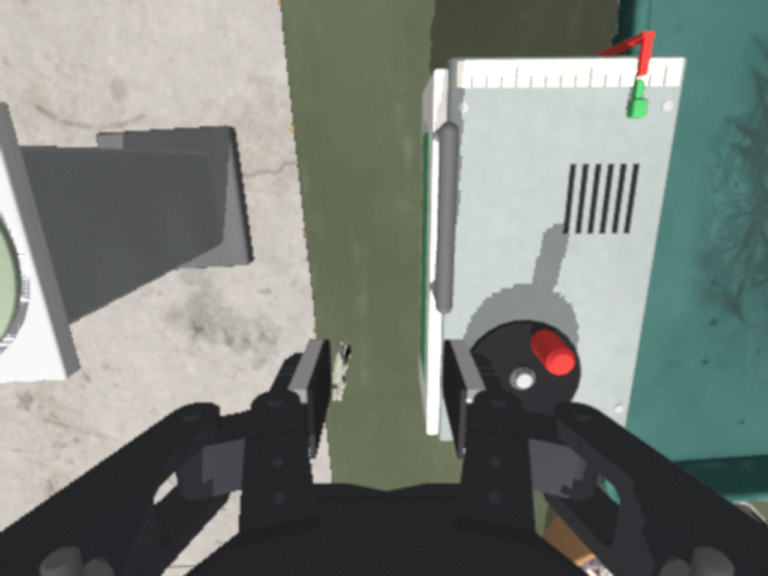

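The door is flush and shut, and the pointer (643,72) is in line with the clip (639,97) allowing for perspective. Handing in.

```bash
python3 -c "
from workcell import workorder
print(workorder.job_done())"
```

```text
the job is handed in; nothing more can be done
None
```

I handed the job in after about 40 s of robot time. The three wet blocks are in the tray, the tray is cranked in to the marker and the door is shut; no verdict was reported.

- **Sequence:** I pulled the door fully down and cranked the tray out about 148 mm. I then laid the two left blocks and the right one in the tray, cranked it back in and pushed the door up to its hard stop. The far-back block and the pink and turquoise pieces were not touched.
- **Pointer:** seen from above before closing, its tip stood within about 1 mm of the green marker. After closing it still lined up, allowing for perspective.
- **Door:** it stopped at the hard stop (about 42 N along x on the tool), and the last picture shows it flush with the gripper clear.
- **Blocks:** all three lay flat inside the walls in the last view of the tray. The first one had slid about 20 mm toward the back wall since I placed it, still inside. I could not look into the tray after it went in.
- **Bystanders:** I never reached near the tape roll or the timer, but I took no final measurement of where they stand.

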